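# Uncover the mixer, fill the sample carrier, lock it on the bench mixer and start the mix

## Robot

A 6-joint arm with a two-finger parallel gripper is mounted at the origin on the work surface. World frame = base frame: x ahead of the robot, y to its left, z up, the work surface at z = 0. Lengths are in mm, angles in rad, forces in N, time in s.
With the tool pointing down it reaches from about 300 to 775 mm from the base axis. Payload 14.6 kg.
Tool frame: the origin (TCP) lies midway between the tips of the shut fingers; the grasp point (between the pads) lies 19 mm behind it; x points along the fingers, y is the direction in which the jaws open and shut, and the axes are right-handed (so a half turn about x gives the same grasp; the last joint's range is limited). The gripper opens to 94 mm and grips with 3 to 60 N. Pads are 16 mm wide; open, the fingers measure 119 mm over their backs; the gripper's body (75 mm by 177 mm) begins 78 mm behind the grasp point.
Start: joints at [-1.341, 0.3, 1.521, -0, 1.321, -0.067], TCP at [160.847, -525.944, 205.446] pointing down, gripper open.
Joint ranges: [-3.03, 3.03], [-0.79, 2.21], [0.23, 2.52], [-1.04, 4.18], [0, 3.07], [-2.55, 2.55]. Speed limits (rad/s): [2.22, 2.22, 2.57, 3.14, 3.14, 3.14].

## Interface

Orientations are given as [roll, pitch, yaw] about the fixed x, y, z axes, in that order (R = Rz(yaw) Ry(pitch) Rx(roll)).
In Python, from cell import * gives the robot as it stands.
- The arm moves only by the tool servo_tool, never from a script. Its arguments are lists of equal length, an entry for each row: "dp": the shift along the world's x, y, z in mm, a list of three; "angular": the turn, a rotation vector about the world's x, y, z in degrees, a list of three; "jaw": the gripper's target within -1 to 1 (shut at 1, half-way at 0, fully open at -1). In form: {"dp": [[dx, dy, dz], ...], "angular": [[ax, ay, az], ...], "jaw": [jaw, ...]}. A call has 1 to 10 rows; each row shifts and turns the commanded pose from where the row before left it; what a row does not reach is not made up. A row lasts 1/8 s, in which the tool goes at most 62.5 mm and 10.7 degrees, less where a joint would pass 70% of its speed; a pose out of reach is approached as far as the arm can. A call is refused whole if a number of a shift passes 62.5 or a number of a turn 10.7, either way. A call with a gripper value outside its range is refused whole. The fingers move at their own pace and stop on an object; "newtons" is the grip in N (left out, the last holds). Time passes only in rows, so rows that do not move let the fingers close. It gives the time, the measured TCP pose, the force and the opening at its end, in the units of the state.
- read_state(): the state, without advancing time (a new reading comes with each control period).
- camera(name): name is "scene" or "top"; returns a dict with "frame" (384x512x3 uint8, red, green, blue), "K" (3x3 intrinsics, pixels), "k1" (the pictures are not rectified: a ray, as slopes to the right and down, at radius r is drawn at 1 + k1 r^2 times it, then the intrinsics apply), "extrinsics" (4x4, takes a point from camera to world coordinates). Camera axes: x right, y up, looking along -z (the intrinsics and any distortion apply to the point x, -y, -z); pixel columns grow to the right and rows downward; lengths in mm; the calibration is good to about 2 mm. A picture is of the moment at which its call begins. There is no depth.
- sign_off(): hands the job in, once; it reports no verdict.
The state is a dict: "clock": time; "joints": joint angles; "qd": joint speeds; "effort": joint torques, N m; "eef_pos": TCP position; "eef_rot": TCP orientation; "wrist_force": force on the tool from outside, world axes, zero at the start; "moment": the same for the moment, N m; "finger_gap": finger opening in mm.
Only numpy, scipy, OpenCV 4.12 (cv2) and the standard library are available. Lean on these libraries where they do the work, as an engineer would, in place of code of your own. Each camera call takes 0.05 s, during which the arm holds its last target. There are 200 camera calls.

## Task

Free the mixer's socket: push its blanking cover down against the spring, turn it a quarter turn anticlockwise as seen from above, lift it off and stand it upright on the bench clear of the mixer. Fill the round sample carrier where it stands on the bench, with every sample jar (the two to four small amber jars with a white lid) upright on the floor of a cup of its own, then carry it level by its blade to the mixer, lower its lugs through the slots, push it down, turn it a quarter turn clockwise and let it rise until it is seated and locked, with the jars still standing in their cups. Only then press the start button fully down and let it go; leave the other things on the bench alone.

Things in the scene. Friction and masses are not known exactly. Their poses are not given: they have to be found in the camera images.
- mixer: bench mixer, white on a grey plinth, fixed: a flat deck 75 mm above the bench, 205 mm deep (own x, -102 to 102) and 390 mm wide (own y, -285 to 105), with a raised display at the -y end. Origin: on the axis of its bayonet socket at bench level, z up. A carrier seated and locked has its origin at mixer z = 90 mm; at 86 or less it is still pushed in; just resting in the slots, 96 to 102
- socket (a point): centre of the socket's rim, 106 mm above the bench; axes as the mixer's. An aluminium collar on the deck, 146 mm across, with an inward flange: round bore 106 mm across, two open slots for the lugs at +x and -x (36 degrees wide, out to radius 65 mm) and a groove below the flange in which the lugs turn
- slot (a point): rim of the collar at the middle of the +x slot, marked by a black dash (the other on the far side). To pass below the flange the carrier must be pushed down through the slots until its origin is below 86 mm over the bench (82 to 84 is good, 81 is the bottom)
- notch (a point): rim of the collar at the locked position on its +y side, a quarter turn from the slots, marked by a black dot (another on the far side). Below it the flange has a 4 mm deep, 32 degree wide notch into which the spring lifts the lug: turn clockwise seen from above by 84 to 96 degrees; a stop blocks the lugs at about 97
- plunger (a joint): the socket's spring plunger, a steel disc 36 mm across in the middle of the bore, top 1 mm below the rim when free: how far it is pushed down, m. 0 free, 0.015 with the carrier locked, 0.024 at its stop. Spring 1 N per mm: holding the filled carrier down takes 12 to 20 N of push besides its weight
- carrier: round sample carrier, 0.45 kg empty, the same after a half turn. Origin: centre of its underside, z up. It stands on an aluminium spigot 100 mm across (lower edge tapered to 92) and 28 mm high; above it a grey disc 176 mm across, top 34 mm above the origin, with four cups and, in the middle, an upright black finger blade
- blade (a point): middle of the finger blade, 85 mm above the carrier's origin on its axis (axes as the carrier's). The blade is 46 mm long (x), 12 mm thick (y), from 34 to 104 mm above the origin: the handle by which to carry, push and turn, gripped across its thickness
- cover: blanking cover, 0.25 kg, locked in the socket at the start (mixer z = 90 mm, its x along the mixer's y). Spigot and lugs as the carrier's; above them a grey disc 128 mm across (28 to 34 mm up) and a black finger blade 46 mm long (x), 12 mm thick (y), 34 to 84 mm up. Origin: centre of its underside, z up. Turned back and let go, it floats at about 102 mm
- lug (a point): outer end of the steel lug on the carrier's +x side, at radius 60 mm, 3 mm above its underside; another at -x. The lugs stick out 10 mm from the spigot, are 18 mm wide and reach from 0 to 6 mm above the underside
- cup (a point): centre of the floor of the carrier's cup at its +x, +y: 41 mm along x, 41 mm along y, 34 mm above the origin; the other three cups likewise at -x, +y; -x, -y; +x, -y. Cup bore 50 mm, walls 16 mm high; a jar stands loosely in it
- start (a joint): the mixer's start button: how far it is pressed, m. 0 released, 0.006 fully down, which takes 5 N; it springs back
- start_top (a point): centre of the top of the start button, a round grey button 26 mm across in a black ring 42 mm across on the deck, 200 mm to the -y side of the socket, in front of the display; top 97 mm above the bench; pressed straight down
- jar1: sample jar, amber with a paper label and a white lid: 38 mm across, lid 40 mm across from 42 to 56 mm above its underside, 56 mm high, 55 g. Origin: centre of its underside, z up. Two to four of these four jars are there; the others are absent
- jar2: sample jar, amber with a paper label and a white lid: 38 mm across, lid 40 mm across from 42 to 56 mm above its underside, 56 mm high, 55 g. Origin: centre of its underside, z up. Two to four of these four jars are there; the others are absent
- jar3: sample jar, amber with a paper label and a white lid: 38 mm across, lid 40 mm across from 42 to 56 mm above its underside, 56 mm high, 55 g. Origin: centre of its underside, z up. Two to four of these four jars are there; the others are absent
- jar4: sample jar, amber with a paper label and a white lid: 38 mm across, lid 40 mm across from 42 to 56 mm above its underside, 56 mm high, 55 g. Origin: centre of its underside, z up. Two to four of these four jars are there; the others are absent
- reagent: closed amber reagent bottle with a white cap, 60 mm across and 80 mm high, standing: much bigger than a sample jar. Not part of the job. Origin: its underside
- vial: small clear glass vial with a white cap, 25 mm across and 42 mm high, standing: much thinner than a sample jar. Not part of the job. Origin: its underside
- tips: open clear plastic box 85 x 120 x 50 mm. Not part of the job. Origin: its underside
- tape: roll of paper tape lying flat, 60 mm across and 19 mm high. Not part of the job. Origin: its underside
- marker: marker pen lying on the bench, 130 mm long, 13 mm thick. Not part of the job. Origin: its underside
- washbottle: white wash bottle with a bent spout, 72 mm across, 200 mm high. Not part of the job. Origin: its underside
- beaker: glass beaker, 64 mm across the rim, 75 mm high. Not part of the job. Origin: its underside
Not all that is in view belongs to the job. Leave any brown or yellow look-alike of the jar1 alone.

How it is judged (in metres and radians):
On the way, in this order (a step that is already met when the one before it is completed fails the run):
1. every jar that is there stands upright in a cup of the carrier, and the carrier still stands on the bench away from the mixer (horizontal distance between jar1 and carrier between 0.046 and 0.07 m and z of jar1 in the frame of carrier between 0.028 and 0.04 m and angle between each of jar1, jar2, jar3, jar4's own z axis and vertical below 0.2 rad and horizontal distance between jar2 and carrier between 0.046 and 0.07 m and z of jar2 in the frame of carrier between 0.028 and 0.04 m and horizontal distance between jar3 and carrier between 0.046 and 0.07 m and z of jar3 in the frame of carrier between 0.028 and 0.04 m and horizontal distance between jar4 and carrier between 0.046 and 0.07 m and z of jar4 in the frame of carrier between 0.028 and 0.04 m and height (world z) of carrier below 0.012 m and horizontal distance between carrier and socket above 0.15 m), for 0.2 s.
2. the carrier is in the socket and pushed down against the spring, at least 3 mm below its seated height (horizontal distance between carrier and socket below 0.006 m and z of carrier in the frame of mixer below 0.0868 m), for 0.1 s.
3. the carrier is turned a quarter turn and has risen into its notches: seated and locked, with every jar in its cup (horizontal distance between carrier and socket below 0.006 m and z of carrier in the frame of mixer between 0.0875 and 0.0925 m and angle between the x axis of carrier and the y axis of mixer, either way round below 0.18 rad and angle between carrier's own z axis and vertical below 0.06 rad and horizontal distance between jar1 and carrier between 0.046 and 0.07 m and z of jar1 in the frame of carrier between 0.028 and 0.04 m and angle between each of jar1, jar2, jar3, jar4's own z axis and vertical below 0.25 rad and horizontal distance between jar2 and carrier between 0.046 and 0.07 m and z of jar2 in the frame of carrier between 0.028 and 0.04 m and horizontal distance between jar3 and carrier between 0.046 and 0.07 m and z of jar3 in the frame of carrier between 0.028 and 0.04 m and horizontal distance between jar4 and carrier between 0.046 and 0.07 m and z of jar4 in the frame of carrier between 0.028 and 0.04 m), for 0.3 s.
4. the start button is pressed fully down (value of joint start above 0.0045 m), for 0.05 s.
At the end, for the whole second after the job is handed in: Carrier locked in the socket: within 6 mm of its axis, origin 87.5 to 92.5 mm over the bench, 0.18 rad of a quarter turn, level; each jar present upright (0.15 rad) in a cup; cover upright on the bench, over 140 mm from the socket axis; button pressed and released; all at rest (horizontal distance between carrier and socket below 0.006 m and z of carrier in the frame of mixer between 0.0875 and 0.0925 m and angle between the x axis of carrier and the y axis of mixer, either way round below 0.18 rad and angle between carrier's own z axis and vertical below 0.06 rad and horizontal distance between jar1 and carrier between 0.046 and 0.07 m and z of jar1 in the frame of carrier between 0.028 and 0.04 m and angle between each of jar1, jar2, jar3, jar4's own z axis and vertical below 0.15 rad and horizontal distance between jar2 and carrier between 0.046 and 0.07 m and z of jar2 in the frame of carrier between 0.028 and 0.04 m and horizontal distance between jar3 and carrier between 0.046 and 0.07 m and z of jar3 in the frame of carrier between 0.028 and 0.04 m and horizontal distance between jar4 and carrier between 0.046 and 0.07 m and z of jar4 in the frame of carrier between 0.028 and 0.04 m and height (world z) of cover below 0.01 m and angle between cover's own z axis and vertical below 0.1 rad and horizontal distance between cover and socket above 0.14 m and value of joint start below 0.002 m and linear speed of carrier below 0.02 m/s and linear speed of each of jar1, jar2, jar3, jar4 below 0.03 m/s); the robot touches nothing.
It fails at once if the carrier is tipped more than 15 degrees (angle between carrier's own z axis and vertical above 0.26 rad).
It fails at once if the start button is pressed while the carrier is not locked (value of joint start above 0.0035 m and not (horizontal distance between carrier and socket below 0.006 m and z of carrier in the frame of mixer between 0.0875 and 0.0925 m and angle between the x axis of carrier and the y axis of mixer, either way round below 0.18 rad and angle between carrier's own z axis and vertical below 0.06 rad)).
It fails at once if another thing on the bench is moved more than 5 cm (distance of any of reagent, vial, tips, tape, marker, washbottle, beaker from where it was at the start of the episode above 0.05 m).
Of jar1, jar2, jar3, jar4 only 2 to 4 are there at a start; the rules pass over those that are not, and their reading is None.
At some moment in a run one of carrier may be knocked a few centimetres aside while the robot is not near it.
It also fails if it takes over 210 s, if anything falls off the work surface, if the arm or the gripper's body presses on something with over 40 N, if the wrist force passes 120 N, or if a joint passes its speed limit or range.

## Working session

There is one attempt and no reset: what is moved stays moved. The work goes in short steps, Python scripts to look and compute and a tool call to move; the robot and the scene stay as the last step left them, time stands still between calls to the robot, and variables do not carry over. Pictures are saved under pics/ and viewed, about 12 in all and at most 16, crops included, and the job is handed in when it is done.

Besides the shell and the picture viewer there is one more tool, called after "Request:" as a command line: name --argument value ..., lists and objects as JSON in quotes. servo_tool: Moves the arm, as the interface text tells. Its arguments: {"type":"object","properties":{"dp":{"type":"array"},"angular":{"type":"array"},"jaw":{"type":"array"},"newtons":{"type":"number"}},"required":["dp","angular","jaw"]}

```bash
ls; mkdir -p pics
cat > h.py <<'E'
from cell import *
import numpy as np, cv2
def snap(n,name):
    c=camera(n); np.savez(f'pics/{name}.npz',**{k:np.array(v) for k,v in c.items()})
    cv2.imwrite(f'pics/{name}.png',np.array(c['frame'])[:,:,::-1]); return c
def load(name): return dict(np.load(f'pics/{name}.npz'))
def ray(c,u,v):
    K=c['K']; d=np.array([(u-K[0,2])/K[0,0],(v-K[1,2])/K[1,1]]); k=float(c['k1']); s=d.copy()
    for _ in range(30): s=d/(1+k*(s@s))
    E=np.array(c['extrinsics']); return E[:3,3],E[:3,:3]@np.array([s[0],-s[1],-1])
def at(c,u,v,z):
    o,d=ray(c,u,v); return (o+d*(z-o[2])/d[2]).round(1)
def proj(c,p):
    E=np.array(c['extrinsics']);q=E[:3,:3].T@(np.array(p,float)-E[:3,3]); s=np.array([q[0],-q[1]])/-q[2]
    s=s*(1+float(c['k1'])*(s@s)); K=c['K']; return np.array([K[0,0]*s[0]+K[0,2],K[1,1]*s[1]+K[1,2]]).round(1)
def crop(name,u0,v0,u1,v1,f,out):
    im=cv2.imread(f'pics/{name}.png')[v0:v1,u0:u1]; cv2.imwrite(f'pics/{out}.png',cv2.resize(im,None,fx=f,fy=f,interpolation=cv2.INTER_CUBIC))
E
python3 - <<'E'
from h import *
a=snap('top','t0');b=snap('scene','s0')
A=cv2.imread('pics/t0.png');B=cv2.imread('pics/s0.png')
cv2.imwrite('pics/t0b.png',cv2.resize(A,(800,600)));cv2.imwrite('pics/s0b.png',cv2.resize(B,(800,600)))
for c in(a,b):print(c['K'],c['k1'],np.array(c['extrinsics']).round(2))
print(read_state())
E
```

```text
pics
[[449.5301792    0.         265.74410083]
 [  0.         449.5301792  192.25199108]
 [  0.           0.           1.        ]] 0.026944230808236554 [[-2.00000e-02  1.00000e+00 -1.00000e-01  4.18170e+02]
 [-1.00000e+00 -2.00000e-02  1.00000e-02  8.01300e+01]
 [ 1.00000e-02  1.00000e-01  1.00000e+00  1.42532e+03]
 [ 0.00000e+00  0.00000e+00  0.00000e+00  1.00000e+00]]
[[380.00062041   0.         249.21796367]
 [  0.         380.00062041 192.73322369]
 [  0.           0.           1.        ]] 0.025351677962376095 [[ 4.6000e-01 -6.6000e-01  5.9000e-01  1.1653e+03]
 [ 8.9000e-01  3.5000e-01 -3.0000e-01 -2.4731e+02]
 [-1.0000e-02  6.6000e-01  7.5000e-01  8.8306e+02]
 [ 0.0000e+00  0.0000e+00  0.0000e+00  1.0000e+00]]
{'clock': 0.1, 'joints': array([-1.34061477e+00,  3.00428359e-01,  1.52153224e+00, -2.09724235e-05,
        1.32072383e+00, -6.65952342e-02]), 'qd': array([-7.27746656e-05, -3.29244385e-04, -1.81767208e-03, -3.82482889e-05,
       -4.22524885e-04,  4.80877705e-04]), 'effort': array([ 1.99938469e-03, -5.32638788e+01, -3.53278363e+01,  7.09833833e-02,
        2.35228508e-02, -5.18824459e-05]), 'eef_pos': array([ 160.77923797, -525.71521348,  204.93044266]), 'eef_rot': array([-1.618787  ,  1.56970436,  1.81958764]), 'wrist_force': array([ 0.14221969, -0.26923214, -0.65794881]), 'moment': array([-0.00736166, -0.01032766,  0.03368732]), 'finger_gap': 93.6831759393526}
```

View pics/t0b.png

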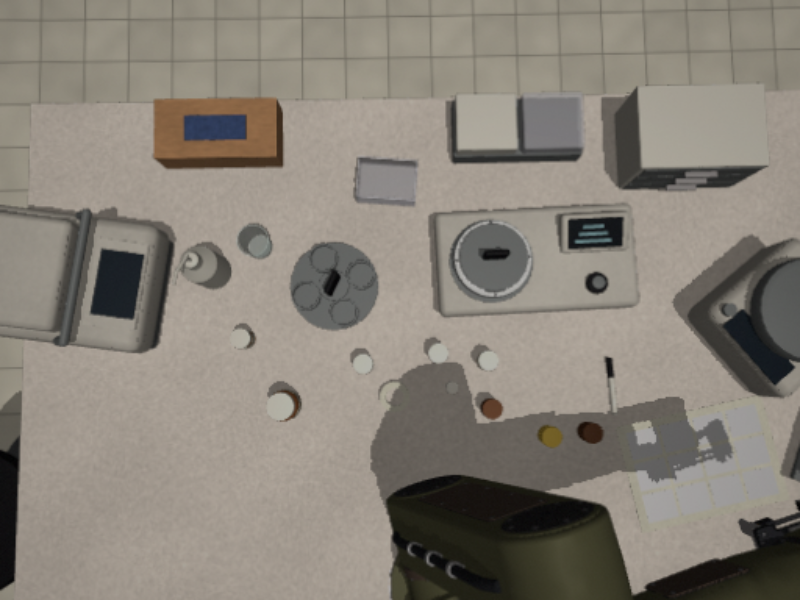

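View pics/s0b.png

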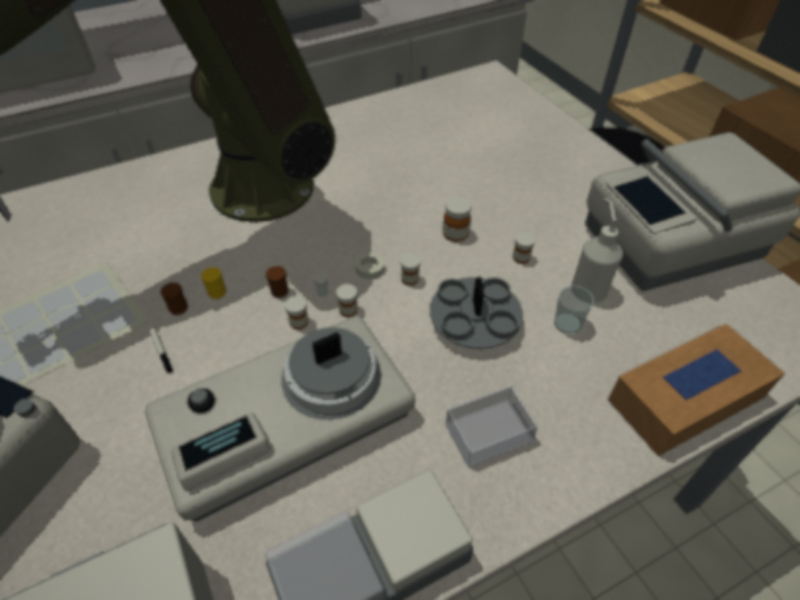

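The jars are the four white-lidded ones at top view 800-scale (241,338), (362,363), (438,352) and (487,360). Things that could be mistaken for them:
- reagent (281,405)
- vial (452,388)
- tape (390,392)
- brown (491,408) and (590,432)
- yellow (551,436)

A close crop will check this.

Run:
```python
from h import *
crop('t0',140,120,410,290,2.95,'t0c')
crop('s0',170,130,370,280,4,'s0c')
```

```text
(no output)
```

View pics/t0c.png

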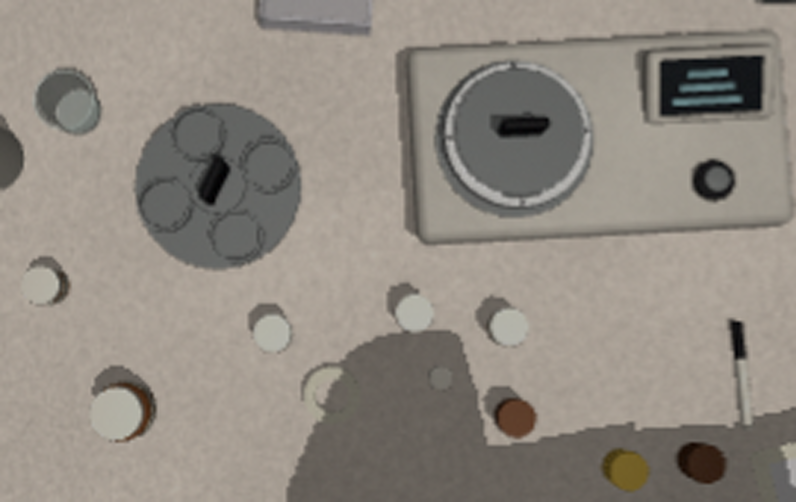

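View pics/s0c.png

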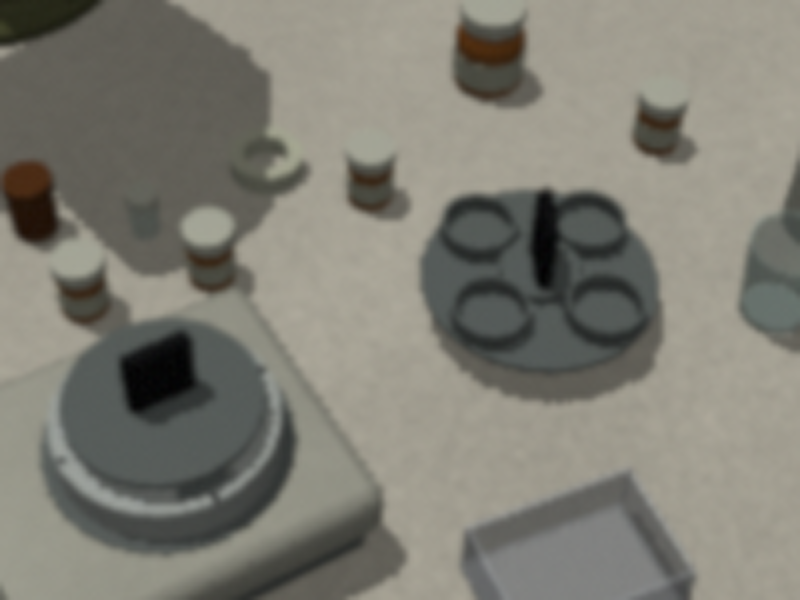

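Four real jars are confirmed: white lid, amber body and label in both views. In crop t0c the lids are at (43,285), (271,332), (414,312) and (508,326). Next I measure them with subpixel segmentation.

```bash
cat >> h.py <<'E'
def blob(name,u,v,lo,hi,win=20,chan='V'):
    "connected region around (u,v) with V in [lo,hi] at x8 zoom; returns centroid, enclosing circle"
    im=cv2.imread(f'pics/{name}.png'); f=8; u0,v0=int(u)-win,int(v)-win
    z=cv2.resize(im[v0:v0+2*win,u0:u0+2*win],None,fx=f,fy=f,interpolation=cv2.INTER_LINEAR)
    m=cv2.inRange(z,np.array([lo]*3 if np.isscalar(lo) else lo,np.uint8),np.array([hi]*3 if np.isscalar(hi) else hi,np.uint8))
    n,l,st,ce=cv2.connectedComponentsWithStats(m); k=l[int((v-v0+.5)*f),int((u-u0+.5)*f)]
    if k==0: return None
    cs,_=cv2.findContours((l==k).astype(np.uint8),cv2.RETR_EXTERNAL,cv2.CHAIN_APPROX_NONE)
    cn=max(cs,key=cv2.contourArea); e=cv2.fitEllipse(cn); g=lambda p:(np.array([u0,v0])+(np.array(p)+.5)/f-.5).round(2)
    return g(ce[k]),g(e[0]),np.array(e[1])/f,e[2]
E
python3 - <<'E'
from h import *
c=load('t0');im=cv2.imread('pics/t0.png')
g=lambda x,y:(140+x/2.95,120+y/2.95)
for x,y in[(43,285),(271,332),(414,312),(508,326)]:
    u,v=g(x,y); print('jar',im[int(v),int(u)],im[int(v)+9,int(u)]); 
    for t in(150,160,170):
        b=blob('t0',u,v,t,255,14)
        if b: print(t,b[0],b[1],b[2].round(1),at(c,*b[1],56))
for n,x,y in[('cover',560,100),('carr',260,215),('button',716,180),('bladeC',523,126),('bladeS',213,180)]:
    u,v=g(x,y); print(n,u,v,im[int(v),int(u)])
E
```

```text
jar [162 173 178] [148 159 169]
150 [149.23 218.59] [149.47 218.79] [18.1 21.5] [478.7 418.7  56. ]
160 [153.68 216.27] [153.57 216.26] [ 9.8 11.2] [486.1 406.3  56. ]
jar [167 179 179] [148 158 168]
150 [228.99 236.81] [228.73 236.89] [17.  21.3] [418.5 179.6  56. ]
160 [231.78 232.6 ] [231.78 232.6 ] [11.2 11.6] [431.3 170.2  56. ]
jar [170 180 180] [ 94 100 107]
150 [284.18 221.05] [283.45 220.2 ] [17.7 22.7] [465.3  12.6  56. ]
160 [280.42 225.59] [280.43 225.59] [11.3 11.7] [449.2  22.2  56. ]
170 [281.03 227.44] [281.03 227.36] [6. 9.] [443.8  20.5  56. ]
jar [169 179 179] [150 160 170]
150 [314.76 232.45] [314.99 232.87] [14.6 18.9] [424.8 -82.1  56. ]
160 [312.69 230.41] [312.7  230.41] [11.5 11.6] [432.4 -75.4  56. ]
cover 329.8305084745763 153.89830508474574 [ 98 100  99]
carr 228.135593220339 192.8813559322034 [103 105 103]
button 382.7118644067797 181.01694915254237 [ 99 102 100]
bladeC 317.2881355932203 162.71186440677965 [26 27 27]
bladeS 212.20338983050846 181.01694915254237 [15 15 16]
```

```bash
cat >> h.py <<'E'
from scipy.optimize import minimize
def projn(c,P):
    E=np.array(c['extrinsics']);q=(P-E[:3,3])@E[:3,:3]; s=np.c_[q[:,0],-q[:,1]]/-q[:,2:]
    s=s*(1+float(c['k1'])*(s**2).sum(1,keepdims=True)); K=c['K']; return (s*K[0,0]+K[:2,2]).astype(np.float32)
def fitc(name,x,y,z,r,sign,d=2.,ch=0):
    "maximise sign*(inside-outside) over circle centre; robust median-ish"
    c=load(name); im=cv2.GaussianBlur(cv2.imread(f'pics/{name}.png').astype(np.float32),(0,0),.7)[:,:,ch]
    a=np.linspace(0,2*np.pi,180,endpoint=False)
    def S(p,rr):
        q=projn(c,np.c_[p[0]+rr*np.cos(a),p[1]+rr*np.sin(a),0*a+z]); return cv2.remap(im,q[:,0:1],q[:,1:2],cv2.INTER_LINEAR)[:,0]
    f=lambda p:-np.mean(np.clip(sign*(S(p,r-d)-S(p,r+d)),-5,25))
    X=[(f((x+i,y+j)),x+i,y+j) for i in np.arange(-16,17,2) for j in np.arange(-16,17,2)]
    b=min(X); o=minimize(f,b[1:],method='Nelder-Mead'); return o.x.round(1),-o.fun
E
python3 - <<'E'
from h import *
for n,x,y,z,r,s in[('jA',486,406,56,20,1),('jB',431,170,56,20,1),('jC',449,22,56,20,1),('jD',432,-75,56,20,1)]:
    print(n,fitc('t0',x,y,z,r,s),fitc('s0',x,y,z,r,s))
c=load('t0');g=lambda x,y:(140+x/2.95,120+y/2.95)
for n,x,y,z,r,s in[('cover',518,133,124,64,-1),('collar',518,133,106,73,1),('carr',218,186,34,88,-1),('btn',714,180,97,13,1),('ring',714,180,95,21,-1)]:
    p=at(c,*g(x,y),z); print(n,p,fitc('t0',p[0],p[1],z,r,s),fitc('s0',p[0],p[1],z,r,s))
E
```

```text
jA (array([487.3, 406. ]), np.float64(16.588674545288086)) (array([483.9, 405. ]), np.float64(7.4641432762146))
jB (array([432.6, 171.3]), np.float64(16.235057830810547)) (array([429. , 167.8]), np.float64(7.773495197296143))
jC (array([449.8,  23.3]), np.float64(18.840232849121094)) (array([448.2,  20. ]), np.float64(23.735942840576172))
jD (array([433.6, -73.6]), np.float64(16.566694259643555)) (array([429.7, -75.1]), np.float64(16.838899612426758))
cover [622.  -82.4 124. ] (array([624.5, -80.9]), np.float64(24.08461570739746)) (array([635. , -87.1]), np.float64(17.73880386352539))
collar [624.9 -84.6 106. ] (array([625.3, -83.4]), np.float64(19.223628997802734)) (array([627.2, -86.2]), np.float64(10.946032524108887))
carr [586.3 225.   34. ] (array([588.3, 226.4]), np.float64(24.302276611328125)) (array([588.2, 222. ]), np.float64(15.288202285766602))
btn [ 574.1 -282.    97. ] (array([ 576. , -282.4]), np.float64(24.322797775268555)) (array([ 581.3, -287. ]), np.float64(13.39137077331543))
ring [ 574.3 -282.5   95. ] (array([ 574.3, -282.5]), np.float64(25.0)) (array([ 584.5, -286.8]), np.float64(24.055946350097656))
```

```bash
cat >> h.py <<'E'
from scipy.spatial.transform import Rotation as Ro
def st():
    s=read_state(); R=Ro.from_euler('xyz',s['eef_rot']).as_matrix()
    print('t',round(s['clock'],2),'p',s['eef_pos'].round(1),'fwd',R[:,0].round(3),'jawyaw',round(np.degrees(np.arctan2(R[1,1],R[0,1])),1),'gap',round(s['finger_gap'],1),'F',s['wrist_force'].round(1),'M',s['moment'].round(2),'q1,q6',s['joints'][[0,5]].round(2)); return s
E
python3 - <<'E'
from h import *
st()
c=load('t0');g=lambda x,y:(140+x/2.95-.33,120+y/2.95-.33)
A=lambda x,y,z:at(c,*g(x,y),z)
print('cups',[A(x,y,50)[:2] for x,y in[(200,132),(268,165),(237,236),(166,206)]])
print('dash',A(515,65,106),A(522,204,106),'dots',A(447,137,106),A(589,130,106))
print('deck far edge',A(430,50,75),A(760,33,75),'near',A(430,243,75),A(780,225,75))
print('cover blade',A(497,130,174),A(548,122,174))
print('blade top',A(226,160,104),A(208,163,104))
for n,p in dict(reagent=(118,412,80),tape=(325,388,19),vial=(441,378,42),br1=(515,417,50),yel=(627,470,50),mark=(740,322,10),mark2=(744,424,10),br2=(702,463,50)).items(): print(n,A(*p))
crop('t0',180,150,245,215,10,'t0d')
E
```

```text
t 0.1 p [ 160.8 -525.7  204.9] fwd [-0.     0.001 -1.   ] jawyaw -73.0 gap 93.7 F [ 0.1 -0.3 -0.7] M [-0.01 -0.01  0.03] q1,q6 [-1.34 -0.07]
cups [array([642.7, 242.5]), array([606.4, 171.9]), array([532.7, 205.2]), array([565.6, 278.5])]
dash [695.4 -82.9 106. ] [554.  -85.3 106. ] dots [623.3 -12.1 106. ] [ 627.4 -155.2  106. ]
deck far edge [719.5   0.8  75. ] [ 730.1 -341.8   75. ] near [519.1   6.1  75. ] [ 529.9 -352.2   75. ]
cover blade [618.5 -55.3 174. ] [ 625.2 -104.2  174. ]
blade top [604.9 210.3 104. ] [602.3 228.4 104. ]
reagent [356.  323.5  80. ]
tape [373.  117.6  19. ]
vial [381.2  -3.3  42. ]
br1 [340.1 -77.7  50. ]
yel [ 284.  -190.4   50. ]
mark [ 432.6 -325.    10. ]
mark2 [ 325.4 -323.8   10. ]
br2 [ 289.5 -267.4   50. ]
```

View pics/t0d.png

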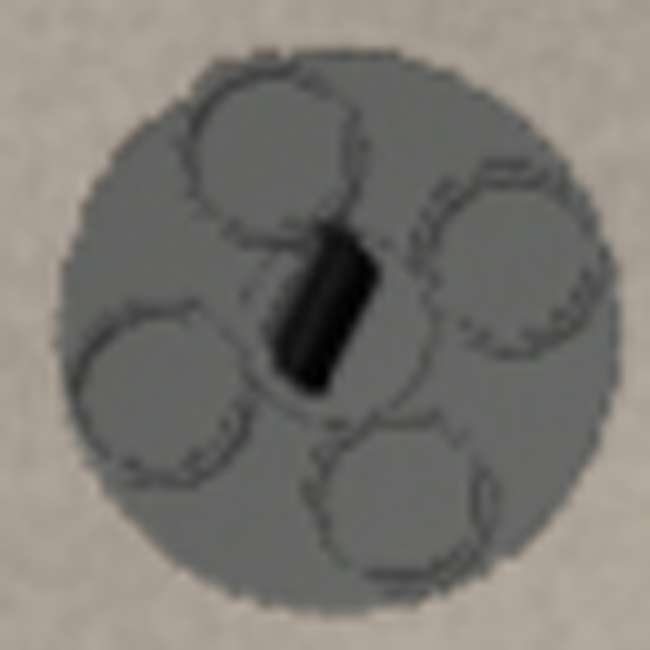

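Four cups have been measured 57.7 mm from the centre (nominal 58), so that checks. The carrier is at about (587.5, 224.5) with yaw −25°. The socket is at about (626, −84.5) with mixer yaw +1.6°. First I move over the cover.

Request:
servo_tool --dp '[[38,36,4],[38,36,4],[38,36,4],[38,36,4],[38,36,4],[38,36,4],[38,36,4],[38,36,4],[38,36,4],[38,36,4]]' --angular '[[0,0,8],[0,0,8],[0,0,8],[0,0,8],[0,0,8],[0,0,8],[0,0,8],[0,0,8],[0,0,8],[0,0,5]]' --jaw '[-1,-1,-1,-1,-1,-1,-1,-1,-1,-1]'

```text
clock: 1.35
eef_pos: [541.8, -164.5, 245.3]
eef_rot: [-1.946, 1.57, 2.84]
wrist_force: [0.5, -1.1, 0.4]
finger_gap: 94.2
```

```bash
python3 -c "
from h import *
st()"
```

```text
t 1.35 p [ 541.8 -164.5  245.3] fwd [-0.  0. -1.] jawyaw 4.2 gap 94.2 F [ 0.5 -1.1  0.4] M [-0.02 -0.11  0.05] q1,q6 [-0.36 -0.43]
```

Request:
servo_tool --dp '[[28,27,0],[28,27,0],[28,26,0],[0,0,-20],[0,0,-25],[0,0,-25],[0,0,-22],[0,0,-17],[0,0,0]]' --angular '[[0,0,0],[0,0,0],[0,0,0],[0,0,0],[0,0,0],[0,0,0],[0,0,0],[0,0,0],[0,0,0]]' --jaw '[-1,-1,-1,-1,-1,-1,-1,-1,-1]'

```text
clock: 2.48
eef_pos: [624.3, -85.9, 135.2]
eef_rot: [-1.846, 1.568, 2.937]
wrist_force: [0.3, 0.1, 0.4]
finger_gap: 93.9
```

```bash
python3 -c "
from h import *
st();snap('scene','s1');crop('s1',170,160,270,260,6,'s1c')"
```

```text
t 2.48 p [624.3 -85.9 135.2] fwd [-0.002  0.    -1.   ] jawyaw 4.0 gap 93.9 F [0.3 0.1 0.4] M [-0.08 -0.13  0.02] q1,q6 [-0.19 -0.26]
```

View pics/s1c.png

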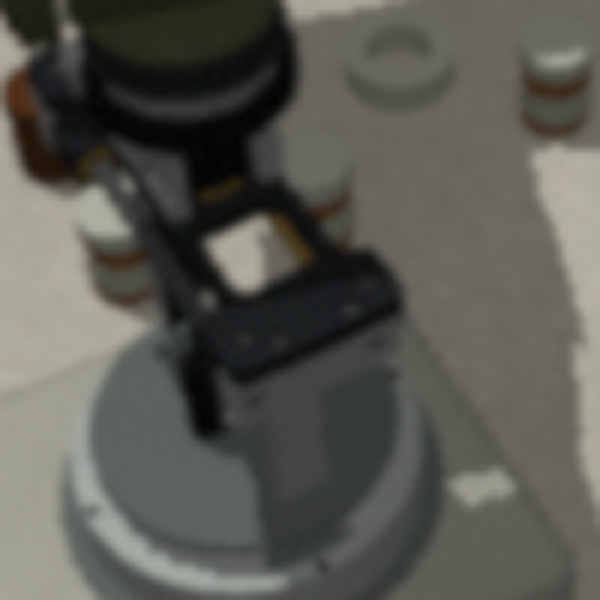

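The view shows the gripper over the cover with the blade between the fingers. Closing now.

Request:
servo_tool --dp '[[0,0,0],[0,0,0],[0,0,0],[0,0,0],[0,0,0],[0,0,0],[0,0,0]]' --angular '[[0,0,0],[0,0,0],[0,0,0],[0,0,0],[0,0,0],[0,0,0],[0,0,0]]' --jaw '[1,1,1,1,1,1,1]' --newtons 45

```text
clock: 3.4
eef_pos: [624.8, -85.9, 136.4]
eef_rot: [-1.817, 1.571, 2.965]
wrist_force: [-0.0, -0.4, 0.7]
finger_gap: 27.5
```

```bash
python3 -c "
from h import *
st()"
```

```text
t 3.4 p [624.8 -85.9 136.4] fwd [-0.  0. -1.] jawyaw 4.0 gap 27.5 F [-0.  -0.4  0.7] M [-0.01 -0.09 -0.04] q1,q6 [-0.19 -0.26]
```

Request:
servo_tool --dp '[[0,0,0],[0,0,0],[0,0,0],[0,0,0]]' --angular '[[0,0,0],[0,0,0],[0,0,0],[0,0,0]]' --jaw '[1,1,1,1]'

```text
clock: 3.9
eef_pos: [624.7, -86.0, 136.4]
eef_rot: [-1.69, 1.57, 3.092]
wrist_force: [-3.2, 0.4, 2.4]
finger_gap: 11.6
```

```bash
python3 -c "
from h import *
st()"
```

```text
t 3.9 p [624.7 -86.  136.4] fwd [-0.  0. -1.] jawyaw 4.0 gap 11.6 F [-3.2  0.4  2.4] M [-0.1   0.61 -0.14] q1,q6 [-0.19 -0.26]
```

Request:
servo_tool --dp '[[0,0,-2],[0,0,-3],[0,0,-2],[0,0,0]]' --angular '[[0,0,0],[0,0,0],[0,0,0],[0,0,0]]' --jaw '[1,1,1,1]'

```text
clock: 4.4
eef_pos: [624.9, -86.0, 131.2]
eef_rot: [1.061, 1.57, -0.44]
wrist_force: [-10.6, 1.0, 17.8]
finger_gap: 11.8
```

```bash
python3 -c "
from h import *
st()"
```

```text
t 4.4 p [624.9 -86.  131.2] fwd [ 0.001 -0.    -1.   ] jawyaw 4.0 gap 11.8 F [-10.6   1.   17.8] M [ 0.14  2.21 -0.03] q1,q6 [-0.19 -0.26]
```

Request:
servo_tool --dp '[[-1,0,-1],[0,0,-1],[0,0,0]]' --angular '[[0,0,0],[0,0,0],[0,0,0]]' --jaw '[1,1,1]'

```text
clock: 4.78
eef_pos: [624.7, -86.0, 129.9]
eef_rot: [1.323, 1.567, -0.178]
wrist_force: [-5.7, 1.5, 18.7]
finger_gap: 11.6
```

```bash
python3 -c "
from h import *
st()"
```

```text
t 4.78 p [624.7 -86.  129.9] fwd [ 0.003 -0.001 -1.   ] jawyaw 4.0 gap 11.6 F [-5.7  1.5 18.7] M [ 0.15  1.39 -0.06] q1,q6 [-0.19 -0.26]
```

Request:
servo_tool --dp '[[0,0,0],[0,0,0],[0,0,0],[0,0,0],[0,0,0]]' --angular '[[0,0,5],[0,0,6],[0,0,6],[0,0,6],[0,0,0]]' --jaw '[1,1,1,1,1]'

```text
clock: 5.4
eef_pos: [625.5, -86.0, 130.4]
eef_rot: [0.976, 1.565, -0.122]
wrist_force: [-0.5, 1.8, 17.9]
finger_gap: 12.1
```

```bash
python3 -c "
from h import *
st()"
```

```text
t 5.4 p [625.5 -86.  130.4] fwd [ 0.006 -0.001 -1.   ] jawyaw 27.1 gap 12.1 F [-0.5  1.8 17.9] M [0.3  0.19 0.01] q1,q6 [-0.19 -0.67]
```

Turning freely. I continue to 91.6°.

Request:
servo_tool --dp '[[0,0,0],[0,0,0],[0,0,0],[0,0,0],[0,0,0],[0,0,0],[0,0,0],[0,0,0],[0,0,0],[0,0,0]]' --angular '[[0,0,7],[0,0,7],[0,0,7],[0,0,7],[0,0,7],[0,0,7],[0,0,7],[0,0,7],[0,0,7],[0,0,1.5]]' --jaw '[1,1,1,1,1,1,1,1,1,1]'

```text
clock: 6.65
eef_pos: [625.7, -85.9, 130.5]
eef_rot: [-0.118, 1.564, -0.089]
wrist_force: [-0.0, 2.0, 17.9]
finger_gap: 11.8
```

```bash
python3 -c "
from h import *
st()"
```

```text
t 6.65 p [625.7 -85.9 130.5] fwd [ 0.006 -0.001 -1.   ] jawyaw 91.6 gap 11.8 F [-0.   2.  17.9] M [ 0.48 -0.07 -0.11] q1,q6 [-0.19 -1.79]
```

Request:
servo_tool --dp '[[0,0,4],[0,0,6],[0,0,8],[0,0,10],[0,0,0]]' --angular '[[0,0,0],[0,0,0],[0,0,0],[0,0,0],[0,0,0]]' --jaw '[1,1,1,1,1]'

```text
clock: 7.28
eef_pos: [623.8, -85.9, 155.7]
eef_rot: [-0.997, 1.571, -0.971]
wrist_force: [-0.3, -0.7, -3.3]
finger_gap: 11.7
```

```bash
python3 -c "
from h import *
st()"
```

```text
t 7.28 p [623.8 -85.9 155.7] fwd [ 0. -0. -1.] jawyaw 91.5 gap 11.7 F [-0.3 -0.7 -3.3] M [ 0.05 -0.15 -0.  ] q1,q6 [-0.2  -1.79]
```

Request:
servo_tool --dp '[[0,0,20],[0,0,20],[-30,-15,0],[-42,-24,0],[-42,-24,0],[-42,-24,0],[-38,-22,0],[0,0,-30],[0,0,-40],[0,0,-35]]' --angular '[[0,0,0],[0,0,0],[0,0,0],[0,0,0],[0,0,0],[0,0,0],[0,0,0],[0,0,0],[0,0,0],[0,0,0]]' --jaw '[1,1,1,1,1,1,1,1,1,1]'

```text
clock: 8.52
eef_pos: [429.2, -194.8, 88.7]
eef_rot: [2.634, 1.57, 2.66]
wrist_force: [0.5, -1.1, -2.1]
finger_gap: 12.0
```

```bash
python3 -c "
from h import *
st();snap('scene','s2');crop('s2',60,110,260,260,4,'s2c')"
```

```text
t 8.53 p [ 429.2 -194.8   88.7] fwd [-0.001  0.001 -1.   ] jawyaw 91.5 gap 12.0 F [ 0.5 -1.1 -2.1] M [ 0.01 -0.18  0.02] q1,q6 [-0.5 -2.1]
```

View pics/s2c.png

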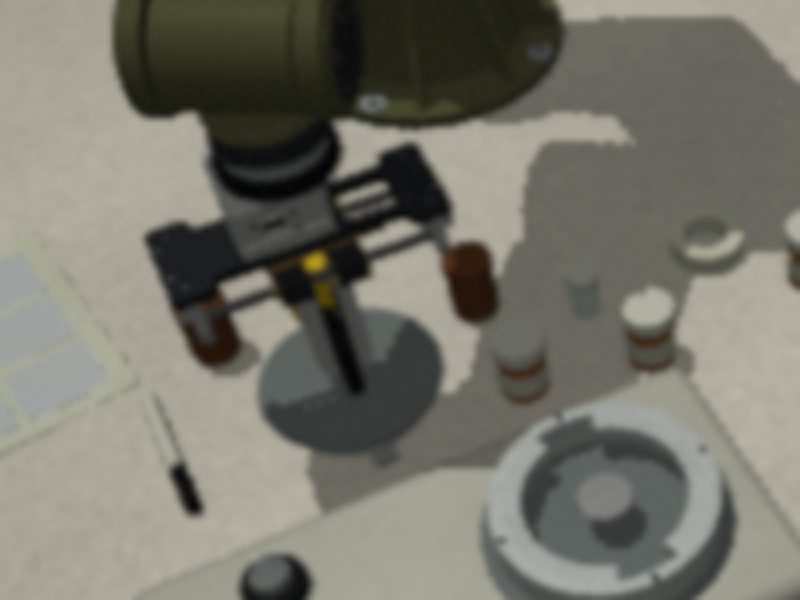

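The cover is held level over free bench, away from the marker, the jars and the brown look-alikes, and the socket is open. Lowering it now.

Request:
servo_tool --dp '[[0,0,-20],[0,0,-14],[0,0,-5],[0,0,-2],[0,0,0],[0,0,0]]' --angular '[[0,0,0],[0,0,0],[0,0,0],[0,0,0],[0,0,0],[0,0,0]]' --jaw '[1,1,1,1,1,1]'

```text
clock: 9.32
eef_pos: [430.0, -195.1, 49.9]
eef_rot: [-0.55, 1.57, -0.524]
wrist_force: [-0.5, 0.4, -2.2]
finger_gap: 11.7
```

```bash
python3 -c "
from h import *
st()"
```

```text
t 9.32 p [ 430.  -195.1   49.9] fwd [ 0.001 -0.    -1.   ] jawyaw 91.5 gap 11.7 F [-0.5  0.4 -2.2] M [ 0.05 -0.13  0.01] q1,q6 [-0.5 -2.1]
```

Request:
servo_tool --dp '[[0,0,-2],[0,0,-1.5],[0,0,0]]' --angular '[[0,0,0],[0,0,0],[0,0,0]]' --jaw '[1,1,1]'

```text
clock: 9.7
eef_pos: [429.9, -195.0, 46.4]
eef_rot: [-0.53, 1.571, -0.504]
wrist_force: [-3.2, 0.1, 4.5]
finger_gap: 11.5
```

```bash
python3 -c "
from h import *
st()"
```

```text
t 9.7 p [ 429.9 -195.    46.4] fwd [ 0. -0. -1.] jawyaw 91.5 gap 11.5 F [-3.2  0.1  4.5] M [0.4  0.42 0.01] q1,q6 [-0.5 -2.1]
```

Contact with the bench at 4.5 N. I release, rise, turn the jaws to −25° and go over the right-hand jar (432, −75).

Request:
servo_tool --dp '[[0,0,0],[0,0,0],[0,0,0],[0,0,10],[0,0,30],[0,0,40],[0,10,20],[0,30,0],[0,40,0],[1.5,39.5,0]]' --angular '[[0,0,0],[0,0,0],[0,0,0],[0,0,0],[0,0,-10],[0,0,-10.5],[0,0,-10.5],[0,0,-10.5],[0,0,-10.5],[0,0,-10.5]]' --jaw '[-0.2,-0.3,-0.5,-0.5,-0.5,-0.5,-0.5,-0.5,-0.5,-0.5]'

```text
clock: 10.95
eef_pos: [431.3, -74.4, 146.7]
eef_rot: [0.869, 1.57, -0.203]
wrist_force: [0.3, -0.1, -0.5]
finger_gap: 70.8
```

Request:
servo_tool --dp '[[0,0,0],[0,0,0],[0,0,0],[0,0,0],[0,0,0],[0,0,0]]' --angular '[[0,0,-10.5],[0,0,-10.5],[0,0,-10.5],[0,0,-10.5],[0,0,-10.5],[0,0,-1.5]]' --jaw '[-0.5,-0.5,-0.5,-0.5,-0.5,-0.5]'

```text
clock: 11.7
eef_pos: [431.4, -75.5, 146.5]
eef_rot: [1.737, 1.57, -0.27]
wrist_force: [-0.5, -0.6, 0.4]
finger_gap: 70.4
```

```bash
python3 -c "
from h import *
st();snap('scene','s3');snap('top','t3')
print(fitc('s3',430,-195,34,64,-1),fitc('s3',430,-75.1,56,20,1),fitc('s3',588,222,34,88,-1),fitc('t3',588,226,34,88,-1))"
```

```text
t 11.7 p [431.4 -75.5 146.5] fwd [ 0.001 -0.    -1.   ] jawyaw -25.0 gap 70.4 F [-0.5 -0.6  0.4] M [-0.02 -0.01 -0.03] q1,q6 [-0.26  0.18]
(array([ 434.5, -195.7]), np.float64(17.944486618041992)) (array([430. , -76.4]), np.float64(13.104597091674805)) (array([588.3, 221.9]), np.float64(15.31871509552002)) (array([588.4, 226.5]), np.float64(24.670488357543945))
```

Request:
servo_tool --dp '[[0,0,-35],[0,0,-35],[0,0,-26],[0,0,-15],[0,0,-5],[0,0,0],[0,0,0],[0,0,0],[0,0,0],[0,0,0]]' --angular '[[0,0,0],[0,0,0],[0,0,0],[0,0,0],[0,0,0],[0,0,0],[0,0,0],[0,0,0],[0,0,0],[0,0,0]]' --jaw '[-0.5,-0.5,-0.5,-0.5,-0.5,0.3,0.3,0.3,0.3,0.3]' --newtons 15

```text
clock: 13.05
eef_pos: [431.6, -75.5, 30.3]
eef_rot: [1.741, 1.57, -0.266]
wrist_force: [-0.9, -0.5, 4.2]
finger_gap: 39.5
```

```bash
python3 -c "
from h import *
st();snap('scene','s4');crop('s4',110,120,270,240,5,'s4c')"
```

```text
t 13.05 p [431.6 -75.5  30.3] fwd [ 0.001 -0.    -1.   ] jawyaw -25.0 gap 39.5 F [-0.9 -0.5  4.2] M [ 0.   -0.01 -0.03] q1,q6 [-0.26  0.18]
```

View pics/s4c.png

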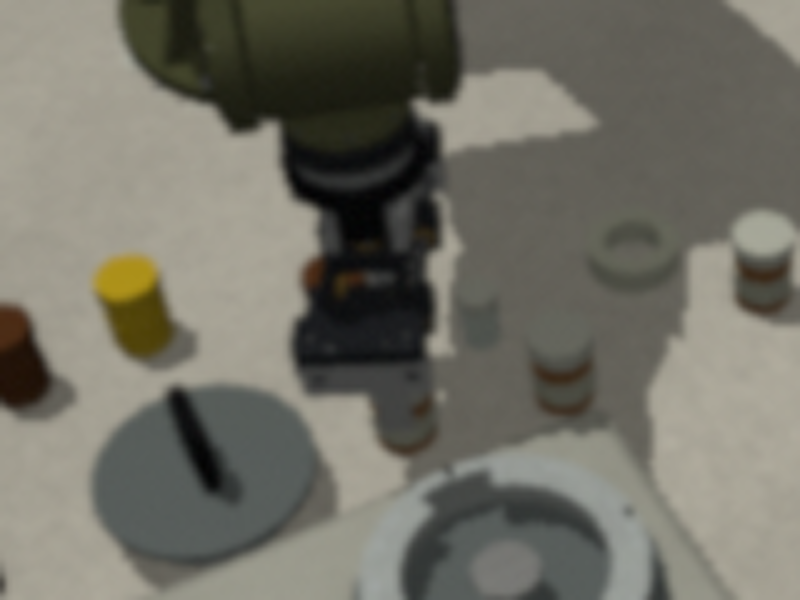

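The cover stands upright on the bench and the jar is held (gap 39.5). Carrying it to cup c2 (606.6, 168).

Request:
servo_tool --dp '[[0,0,10],[0,0,40],[0,0,45],[10,15,35],[28,38,0],[34,48,0],[34,48,0],[34,48,0],[25,36,0],[10,10.6,0]]' --angular '[[0,0,0],[0,0,0],[0,0,0],[0,0,0],[0,0,0],[0,0,0],[0,0,0],[0,0,0],[0,0,0],[0,0,0]]' --jaw '[0.3,0.3,0.3,0.3,0.3,0.3,0.3,0.3,0.3,0.3]'

```text
clock: 14.35
eef_pos: [606.7, 170.3, 159.7]
eef_rot: [-1.08, 1.57, -3.085]
wrist_force: [0.4, -0.7, -1.1]
finger_gap: 39.3
```

```bash
python3 -c "
from h import *
st();snap('scene','s5');print(fitc('s5',588,222,34,88,-1))"
```

```text
t 14.35 p [606.7 170.3 159.7] fwd [-0.001 -0.    -1.   ] jawyaw -24.9 gap 39.3 F [ 0.4 -0.7 -1.1] M [-0.05 -0.03 -0.06] q1,q6 [0.22 0.65]
(array([587.8, 221.6]), np.float64(14.056575775146484))
```

Request:
servo_tool --dp '[[0,0,-20],[0,0,-35],[0,0,-22],[0,0,-10],[0,0,-5],[0,0,-2],[0,0,0]]' --angular '[[0,0,0],[0,0,0],[0,0,0],[0,0,0],[0,0,0],[0,0,0],[0,0,0]]' --jaw '[0.3,0.3,0.3,0.3,0.3,0.3,0.3]'

```text
clock: 15.28
eef_pos: [606.6, 168.2, 66.6]
eef_rot: [2.265, 1.57, 0.258]
wrist_force: [0.9, -0.1, 0.8]
finger_gap: 40.0
```

```bash
python3 -c "
from h import *
st()
snap('scene','s6');crop('s6',250,140,370,240,6,'s6c')"
```

```text
t 15.28 p [606.6 168.2  66.6] fwd [ 0.001  0.    -1.   ] jawyaw -25.0 gap 40.0 F [ 0.9 -0.1  0.8] M [-0.06 -0.09 -0.  ] q1,q6 [0.21 0.65]
```

View pics/s6c.png

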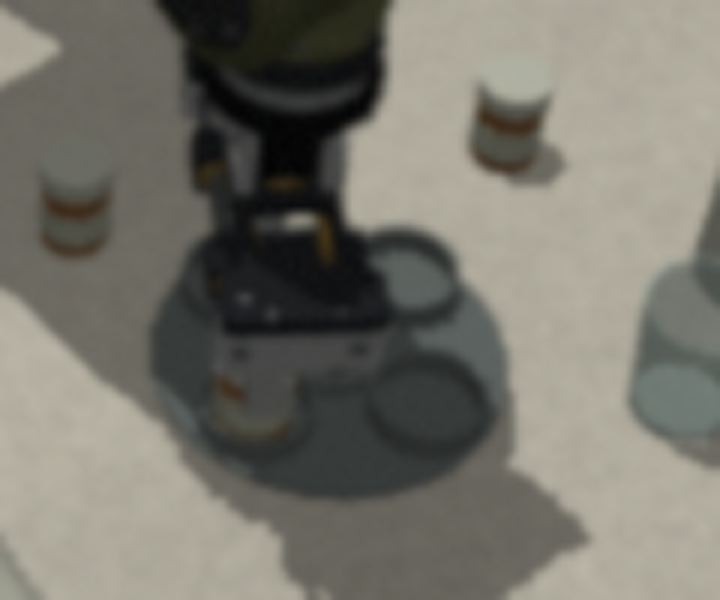

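The jar is inside the cup's wall, about 2 mm over the floor. I set it down, release and go to the next jar (448.5, 21).

Request:
servo_tool --dp '[[0,0,-1.5],[0,0,-1],[0,0,0],[0,0,0],[0,0,0],[0,0,20],[0,0,40],[-20,-20,10],[-35,-33,0],[-35,-33,0]]' --angular '[[0,0,0],[0,0,0],[0,0,0],[0,0,0],[0,0,0],[0,0,0],[0,0,0],[0,0,0],[0,0,0],[0,0,0]]' --jaw '[0.3,0.3,-0.2,-0.2,-0.2,-0.2,-0.2,-0.5,-0.5,-0.5]'

```text
clock: 16.58
eef_pos: [515.6, 81.4, 134.9]
eef_rot: [2.065, 1.569, 0.058]
wrist_force: [0.7, -0.3, -0.4]
finger_gap: 70.4
```

Request:
servo_tool --dp '[[-35,-33,0],[-33,-28.5,0],[0,0,-25],[0,0,-35],[0,0,-25],[0,0,-12],[0,0,-5],[0,0,0]]' --angular '[[0,0,0],[0,0,0],[0,0,0],[0,0,0],[0,0,0],[0,0,0],[0,0,0],[0,0,0]]' --jaw '[-0.5,-0.5,-0.5,-0.5,-0.5,-0.5,-0.5,-0.5]'

```text
clock: 17.58
eef_pos: [448.8, 20.7, 32.1]
eef_rot: [1.993, 1.57, -0.014]
wrist_force: [-0.3, -0.5, 0.1]
finger_gap: 70.6
```

```bash
python3 -c "
from h import *
st()
snap('scene','s7');snap('top','t7');print(fitc('s7',588,222,34,88,-1),fitc('t7',588,226,34,88,-1));print('jar in cup',fitc('s7',606,168,90,20,1),fitc('t7',606,168,90,20,1),'C',fitc('s7',448,20,56,20,1))"
```

```text
t 17.57 p [448.8  20.7  32.1] fwd [ 0.001 -0.    -1.   ] jawyaw -25.0 gap 70.6 F [-0.3 -0.5  0.1] M [-0.05 -0.07 -0.02] q1,q6 [-0.04  0.4 ]
(array([588.3, 221.9]), np.float64(15.51962661743164)) (array([588.3, 226.5]), np.float64(24.6652889251709))
jar in cup (array([606.8, 167.6]), np.float64(24.896486282348633)) (array([608., 170.]), np.float64(25.0)) C (array([453.5,  13.6]), np.float64(4.153343677520752))
```

Jar D stands in the cup at (607, 168.5) and the carrier has not moved. Gripping jar C and taking it to c1 (641.6, 242.3).

Request:
servo_tool --dp '[[0,0,-2],[0,0,0],[0,0,0],[0,0,0],[0,0,0],[0,0,0],[0,0,10],[0,0,40],[0,0,45],[10,11,35]]' --angular '[[0,0,0],[0,0,0],[0,0,0],[0,0,0],[0,0,0],[0,0,0],[0,0,0],[0,0,0],[0,0,0],[0,0,0]]' --jaw '[-0.5,0.3,0.3,0.3,0.3,0.3,0.3,0.3,0.3,0.3]'

```text
clock: 18.92
eef_pos: [458.3, 31.5, 162.0]
eef_rot: [1.957, 1.569, -0.051]
wrist_force: [0.0, -0.6, -1.1]
finger_gap: 39.4
```

Request:
servo_tool --dp '[[25,29,0],[35,40,0],[35,40,0],[35,40,0],[30,35,0],[18,20,0],[5,6.5,0],[0,0,0]]' --angular '[[0,0,0],[0,0,0],[0,0,0],[0,0,0],[0,0,0],[0,0,0],[0,0,0],[0,0,0]]' --jaw '[0.3,0.3,0.3,0.3,0.3,0.3,0.3,0.3]'

```text
clock: 19.92
eef_pos: [641.0, 241.9, 159.5]
eef_rot: [-0.665, 1.57, -2.672]
wrist_force: [0.1, -0.9, -0.4]
finger_gap: 40.0
```

```bash
python3 -c "
from h import *
st();snap('scene','s8');print(fitc('s8',588,222,34,88,-1))"
```

```text
t 19.93 p [641.  241.9 159.5] fwd [-0. -0. -1.] jawyaw -25.0 gap 40.0 F [ 0.1 -0.9 -0.4] M [-0.06 -0.05 -0.03] q1,q6 [0.31 0.74]
(array([588.3, 221.1]), np.float64(12.671476364135742))
```

Request:
servo_tool --dp '[[0,0,-20],[0,0,-35],[0,0,-22],[0,0,-10],[0,0,-5],[0,0,-3],[0,0,-1],[0,0,0]]' --angular '[[0,0,0],[0,0,0],[0,0,0],[0,0,0],[0,0,0],[0,0,0],[0,0,0],[0,0,0]]' --jaw '[0.3,0.3,0.3,0.3,0.3,0.3,0.3,0.3]'

```text
clock: 20.98
eef_pos: [641.5, 242.2, 63.8]
eef_rot: [2.371, 1.57, 0.364]
wrist_force: [-0.5, -0.5, -0.6]
finger_gap: 39.6
```

```bash
python3 -c "
from h import *
st();snap('scene','s9');print(fitc('s9',641.6,242,90,20,1))"
```

```text
t 20.98 p [641.5 242.2  63.8] fwd [ 0.001  0.    -1.   ] jawyaw -25.0 gap 39.6 F [-0.5 -0.5 -0.6] M [-0.08 -0.04  0.03] q1,q6 [0.31 0.74]
(array([627.8, 223.4]), np.float64(10.446788787841797))
```

Request:
servo_tool --dp '[[0,0,0],[0,0,0],[0,0,0],[0,0,20],[0,0,40],[0,0,20],[-35,-12,0],[-45,-16,0],[-45,-16,0],[-45,-16,0]]' --angular '[[0,0,0],[0,0,0],[0,0,0],[0,0,0],[0,0,0],[0,0,0],[0,0,0],[0,0,0],[0,0,0],[0,0,0]]' --jaw '[-0.2,-0.2,-0.2,-0.2,-0.2,-0.2,-0.5,-0.5,-0.5,-0.5]'

```text
clock: 22.28
eef_pos: [469.9, 181.6, 143.8]
eef_rot: [2.278, 1.57, 0.271]
wrist_force: [2.0, 0.7, 0.8]
finger_gap: 70.5
```

Request:
servo_tool --dp '[[-41.5,-13.7,0],[0,0,0],[0,0,-30],[0,0,-40],[0,0,-27],[0,0,-12],[0,0,-5],[0,0,0]]' --angular '[[0,0,0],[0,0,0],[0,0,0],[0,0,0],[0,0,0],[0,0,0],[0,0,0],[0,0,0]]' --jaw '[-0.5,-0.5,-0.5,-0.5,-0.5,-0.5,-0.5,-0.5]'

```text
clock: 23.28
eef_pos: [430.3, 168.6, 30.0]
eef_rot: [2.318, 1.57, 0.311]
wrist_force: [-0.3, 0.7, 0.5]
finger_gap: 70.6
```

```bash
python3 -c "
from h import *
st()
snap('scene','s10');snap('top','t10');print(fitc('s10',588,222,34,88,-1),fitc('t10',588,226,34,88,-1));print('jars',fitc('s10',606,168,90,20,1),fitc('t10',606,168,90,20,1),fitc('s10',642,242,90,20,1),fitc('t10',642,242,90,20,1))"
```

```text
t 23.27 p [430.3 168.6  30. ] fwd [ 0.001  0.    -1.   ] jawyaw -25.0 gap 70.6 F [-0.3  0.7  0.5] M [-0.06  0.01  0.02] q1,q6 [0.29 0.73]
(array([588.6, 221.7]), np.float64(12.673583030700684)) (array([588.3, 226.6]), np.float64(19.421842575073242))
jars (array([606.3, 166.5]), np.float64(24.98520278930664)) (array([608., 170.]), np.float64(25.0)) (array([640.7, 241.2]), np.float64(24.917482376098633)) (array([640., 244.]), np.float64(25.0))
```

Both jars are in their cups. Jar B is next, going to c3 (532.4, 203.1).

Request:
servo_tool --dp '[[0,0,0],[0,0,0],[0,0,0],[0,0,0],[0,0,0],[0,0,10],[0,0,35],[0,0,40],[15,5,20],[30,10,0]]' --angular '[[0,0,0],[0,0,0],[0,0,0],[0,0,0],[0,0,0],[0,0,0],[0,0,0],[0,0,0],[0,0,0],[0,0,0]]' --jaw '[0.3,0.3,0.3,0.3,0.3,0.3,0.3,0.3,0.3,0.3]'

```text
clock: 24.62
eef_pos: [475.8, 183.8, 137.2]
eef_rot: [2.303, 1.567, 0.296]
wrist_force: [-0.1, 0.3, -1.2]
finger_gap: 39.4
```

Request:
servo_tool --dp '[[35,12,0],[17,6,0],[5,1.5,0],[0,0,0]]' --angular '[[0,0,0],[0,0,0],[0,0,0],[0,0,0]]' --jaw '[0.3,0.3,0.3,0.3]'

```text
clock: 25.12
eef_pos: [531.5, 202.8, 134.6]
eef_rot: [-0.902, 1.571, -2.909]
wrist_force: [-1.0, 0.2, -0.3]
finger_gap: 39.5
```

```bash
python3 -c "
from h import *
st();snap('scene','s11');print(fitc('s11',588,222,34,88,-1))"
```

```text
t 25.12 p [531.5 202.8 134.6] fwd [-0. -0. -1.] jawyaw -25.0 gap 39.5 F [-1.   0.2 -0.3] M [ 0.01 -0.02  0.04] q1,q6 [0.3  0.74]
(array([587.7, 221.6]), np.float64(14.631982803344727))
```

Request:
servo_tool --dp '[[0,0,-20],[0,0,-25],[0,0,-14],[0,0,-7],[0,0,-4],[0,0,-1],[0,0,0]]' --angular '[[0,0,0],[0,0,0],[0,0,0],[0,0,0],[0,0,0],[0,0,0],[0,0,0]]' --jaw '[0.3,0.3,0.3,0.3,0.3,0.3,0.3]'

```text
clock: 26.05
eef_pos: [532.0, 203.0, 63.9]
eef_rot: [2.317, 1.57, 0.31]
wrist_force: [0.9, 0.4, 0.3]
finger_gap: 39.6
```

```bash
python3 -c "
from h import *
st()"
```

```text
t 26.05 p [532.  203.   63.9] fwd [ 0.001  0.    -1.   ] jawyaw -25.0 gap 39.6 F [0.9 0.4 0.3] M [-0.08  0.01 -0.06] q1,q6 [0.3  0.74]
```

Request:
servo_tool --dp '[[0,0,0],[0,0,0],[0,0,0],[0,0,20],[0,0,40],[-7,30,10],[-11,47,0],[-11,47,0],[-11,47,0],[-7,30.5,0]]' --angular '[[0,0,0],[0,0,0],[0,0,0],[0,0,0],[0,0,0],[0,0,0],[0,0,0],[0,0,0],[0,0,0],[0,0,0]]' --jaw '[-0.2,-0.2,-0.2,-0.2,-0.2,-0.5,-0.5,-0.5,-0.5,-0.5]'

```text
clock: 27.3
eef_pos: [484.0, 406.4, 133.4]
eef_rot: [-1.784, 1.571, 2.493]
wrist_force: [-0.2, -0.2, 0.6]
finger_gap: 70.9
```

Request:
servo_tool --dp '[[0,0,0],[0,0,-30],[0,0,-35],[0,0,-22],[0,0,-12],[0,0,-5],[0,0,0]]' --angular '[[0,0,0],[0,0,0],[0,0,0],[0,0,0],[0,0,0],[0,0,0],[0,0,0]]' --jaw '[-0.5,-0.5,-0.5,-0.5,-0.5,-0.5,-0.5]'

```text
clock: 28.18
eef_pos: [485.2, 404.4, 30.0]
eef_rot: [2.598, 1.57, 0.59]
wrist_force: [0.8, -0.2, 0.8]
finger_gap: 70.7
```

```bash
python3 -c "
from h import *
st()
snap('scene','s12');snap('top','t12');print(fitc('s12',588,222,34,88,-1),fitc('t12',588,226,34,88,-1));print('jars',[fitc(n,x,y,90,20,1) for x,y in((606,168),(642,242),(532,203)) for n in('s12','t12')])
crop('t12',150,120,270,250,4.6,'t12c')"
```

```text
t 28.18 p [485.2 404.4  30. ] fwd [ 0.001  0.    -1.   ] jawyaw -25.0 gap 70.7 F [ 0.8 -0.2  0.8] M [-0.04 -0.06 -0.01] q1,q6 [0.64 1.07]
(array([590. , 221.4]), np.float64(15.641297340393066)) (array([588.3, 226.5]), np.float64(23.26752471923828))
jars [(array([606.9, 166.7]), np.float64(25.0)), (array([608., 170.]), np.float64(25.0)), (array([640.6, 241.2]), np.float64(24.920692443847656)), (array([640., 244.]), np.float64(25.0)), (array([531.6, 204.6]), np.float64(12.712260246276855)), (array([532., 203.]), np.float64(25.0))]
```

View pics/t12c.png

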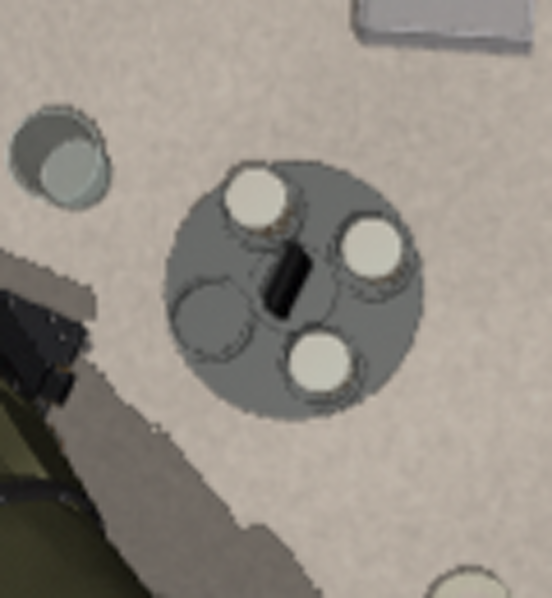

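Three jars stand in their cups at (257,198), (372,247) and (320,362). The free cup is at (213,320). Gripping jar A for c4 (567.4, 277.3).

Request:
servo_tool --dp '[[0,0,0],[0,0,0],[0,0,0],[0,0,0],[0,0,0],[0,0,10],[0,0,35],[0,0,40],[10,-15,20],[25,-40,0]]' --angular '[[0,0,0],[0,0,0],[0,0,0],[0,0,0],[0,0,0],[0,0,0],[0,0,0],[0,0,0],[0,0,0],[0,0,0]]' --jaw '[0.3,0.3,0.3,0.3,0.3,0.3,0.3,0.3,0.3,0.3]'

```text
clock: 29.52
eef_pos: [520.5, 349.4, 136.2]
eef_rot: [2.55, 1.568, 0.545]
wrist_force: [1.2, -0.3, -1.2]
finger_gap: 39.2
```

Request:
servo_tool --dp '[[25,-40,0],[15,-22,0],[7.4,-10.2,0],[0,0,0],[0,0,0]]' --angular '[[0,0,0],[0,0,0],[0,0,0],[0,0,0],[0,0,0]]' --jaw '[0.3,0.3,0.3,0.3,0.3]'

```text
clock: 30.15
eef_pos: [566.8, 278.0, 134.3]
eef_rot: [-1.328, 1.57, 2.949]
wrist_force: [-0.5, 0.1, 0.1]
finger_gap: 39.5
```

```bash
python3 -c "
from h import *
st();snap('scene','s13');snap('top','t13');print(fitc('s13',588,222,34,88,-1),fitc('t13',588,226,34,88,-1))"
```

```text
t 30.15 p [566.8 278.  134.3] fwd [-0.  0. -1.] jawyaw -24.9 gap 39.5 F [-0.5  0.1  0.1] M [-0.02 -0.   -0.03] q1,q6 [0.4  0.83]
(array([589.7, 220.5]), np.float64(13.171441078186035)) (array([588.4, 225.4]), np.float64(13.162931442260742))
```

Request:
servo_tool --dp '[[0,0,-20],[0,0,-25],[0,0,-14],[0,0,-7],[0,0,-4],[0,0,-1],[0,0,0]]' --angular '[[0,0,0],[0,0,0],[0,0,0],[0,0,0],[0,0,0],[0,0,0],[0,0,0]]' --jaw '[0.3,0.3,0.3,0.3,0.3,0.3,0.3]'

```text
clock: 31.12
eef_pos: [567.5, 277.3, 63.9]
eef_rot: [2.386, 1.57, 0.379]
wrist_force: [0.6, -0.1, -0.5]
finger_gap: 39.7
```

```bash
python3 -c "
from h import *
st()"
```

```text
t 31.12 p [567.5 277.3  63.9] fwd [ 0.001  0.    -1.   ] jawyaw -25.0 gap 39.7 F [ 0.6 -0.1 -0.5] M [ 0.01 -0.1   0.04] q1,q6 [0.4  0.83]
```

Request:
servo_tool --dp '[[0,0,0],[0,0,0],[0,0,0],[0,0,20],[0,0,35],[-20,15,25],[-35,25,0],[-40,20,0],[-30,0,0],[0,0,0]]' --angular '[[0,0,0],[0,0,0],[0,0,0],[0,0,0],[0,0,0],[0,0,10],[0,0,10],[0,0,10],[0,0,10],[0,0,10]]' --jaw '[-0.2,-0.2,-0.2,-0.2,-0.2,-0.5,-0.5,-0.5,-0.5,-0.5]'

```text
clock: 32.38
eef_pos: [440.9, 337.9, 145.3]
eef_rot: [1.767, 1.569, 0.64]
wrist_force: [0.1, 0.1, 0.5]
finger_gap: 70.2
```

Request:
servo_tool --dp '[[0,0,0],[0,0,0],[0,0,0],[0,0,0]]' --angular '[[0,0,10],[0,0,10],[0,0,10],[0,0,10]]' --jaw '[-0.3,-0.3,-0.3,-0.3]'

```text
clock: 32.88
eef_pos: [442.5, 337.4, 145.0]
eef_rot: [1.027, 1.569, 0.597]
wrist_force: [-0.5, -0.2, -0.1]
finger_gap: 60.9
```

```bash
python3 -c "
from h import *
st()
snap('scene','s14');snap('top','t14');print(fitc('s14',588,222,34,88,-1),fitc('t14',588,226,34,88,-1));print('jars',[fitc(n,x,y,90,20,1)[0] for x,y in((606,168),(642,242),(532,203),(567,277)) for n in('s14','t14')])
crop('t14',170,130,260,220,6,'t14c')
crop('s14',250,150,350,250,6,'s14c')
cv2.imwrite('pics/c14.png',np.hstack([cv2.imread('pics/t14c.png')[:400,:400],cv2.imread('pics/s14c.png')[:400,:400]]) if 0 else cv2.resize(np.hstack([cv2.resize(cv2.imread('pics/t14c.png'),(400,400)),cv2.resize(cv2.imread('pics/s14c.png'),(400,400))]),(800,400)))"
```

```text
t 32.88 p [442.5 337.4 145. ] fwd [ 0.001  0.001 -1.   ] jawyaw 65.3 gap 60.9 F [-0.5 -0.2 -0.1] M [ 0.02 -0.18  0.07] q1,q6 [ 0.59 -0.55]
(array([590. , 221.1]), np.float64(16.0354061126709)) (array([588.2, 226.7]), np.float64(23.06209945678711))
jars [array([606.6, 166.8]), array([608., 170.]), array([641.3, 240.7]), array([640., 244.]), array([533.1, 203.1]), array([532., 203.]), array([568.6, 277.3]), array([569., 279.])]
```

View pics/c14.png

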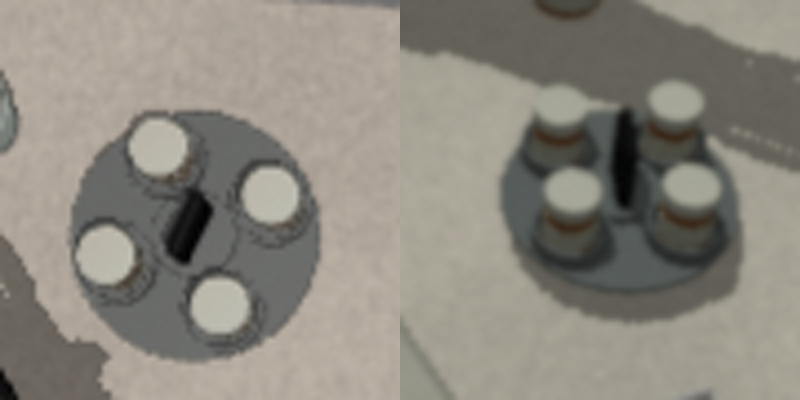

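All four jars stand in their cups: (158,150), (270,195), (107,255) and (220,305) in the left half. Moving above the blade.

Request:
servo_tool --dp '[[30,-23,0],[38,-30,0],[38,-30,0],[30,-24,0],[8.5,-7.4,0],[0,0,0],[0,0,0]]' --angular '[[0,0,0],[0,0,0],[0,0,0],[0,0,0],[0,0,0],[0,0,0],[0,0,0]]' --jaw '[-0.3,-0.3,-0.3,-0.3,-0.3,-0.3,-0.3]'

```text
clock: 33.85
eef_pos: [586.0, 223.8, 143.8]
eef_rot: [1.613, 1.571, 1.177]
wrist_force: [-0.9, -0.5, -0.1]
finger_gap: 61.1
```

```bash
python3 -c "
from h import *
st();snap('scene','s15');snap('top','t15');print(fitc('s15',588,222,34,88,-1),fitc('t15',588,226,34,88,-1))"
```

```text
t 33.85 p [586.  223.8 143.8] fwd [ 0.  0. -1.] jawyaw 65.0 gap 61.1 F [-0.9 -0.5 -0.1] M [ 0.04 -0.13  0.  ] q1,q6 [ 0.31 -0.83]
(array([588.8, 220.6]), np.float64(13.76732349395752)) (array([586.8, 225. ]), np.float64(7.9910197257995605))
```

Request:
servo_tool --dp '[[0,0,-20],[0,0,-25],[0,0,-20],[0,0,-10],[0,0,-5],[0,0,0]]' --angular '[[0,0,0],[0,0,0],[0,0,0],[0,0,0],[0,0,0],[0,0,0]]' --jaw '[-0.3,-0.3,-0.3,-0.3,-0.3,-0.3]'

```text
clock: 34.7
eef_pos: [586.9, 222.9, 63.7]
eef_rot: [0.773, 1.571, 0.336]
wrist_force: [0.9, 0.3, 0.2]
finger_gap: 61.1
```

Request:
servo_tool --dp '[[0,0,0],[0,0,0],[0,0,0],[0,0,0],[0,0,0],[0,0,0],[0,0,0]]' --angular '[[0,0,0],[0,0,0],[0,0,0],[0,0,0],[0,0,0],[0,0,0],[0,0,0]]' --jaw '[0.3,0.5,0.7,0.7,0.8,0.8,0.8]' --newtons 50

```text
clock: 35.58
eef_pos: [586.7, 223.0, 63.4]
eef_rot: [1.93, 1.571, 1.494]
wrist_force: [0.6, 2.4, -1.2]
finger_gap: 11.4
```

```bash
python3 -c "
from h import *
st();snap('scene','s16');snap('top','t16');print(fitc('s16',588,222,34,88,-1),fitc('t16',588,226,34,88,-1))"
```

```text
t 35.58 p [586.7 223.   63.4] fwd [ 0.  0. -1.] jawyaw 65.0 gap 11.4 F [ 0.6  2.4 -1.2] M [ 0.49 -0.3  -0.02] q1,q6 [ 0.3  -0.83]
(array([588.9, 219.3]), np.float64(13.31396484375)) (array([586.4, 224.1]), np.float64(8.42172908782959))
```

Request:
servo_tool --dp '[[0,0,0],[0,0,3],[0,0,8],[0,0,15],[0,0,22],[0,0,25],[0,0,25],[0,0,20],[0,0,10],[0,0,2]]' --angular '[[0,0,0],[0,0,0],[0,0,0],[0,0,0],[0,0,0],[0,0,0],[0,0,0],[0,0,0],[0,0,0],[0,0,0]]' --jaw '[1,1,1,1,1,1,1,1,1,1]'

```text
clock: 36.92
eef_pos: [586.8, 222.9, 194.0]
eef_rot: [0.684, 1.57, 0.248]
wrist_force: [0.2, 0.8, -6.6]
finger_gap: 11.7
```

```bash
python3 -c "
from h import *
st();snap('scene','s17');crop('s17',230,110,370,230,5,'s17c')"
```

```text
t 36.92 p [586.8 222.9 194. ] fwd [ 0.001  0.    -1.   ] jawyaw 65.0 gap 11.7 F [ 0.2  0.8 -6.6] M [ 0.01 -0.12 -0.02] q1,q6 [ 0.3  -0.83]
```

View pics/s17c.png

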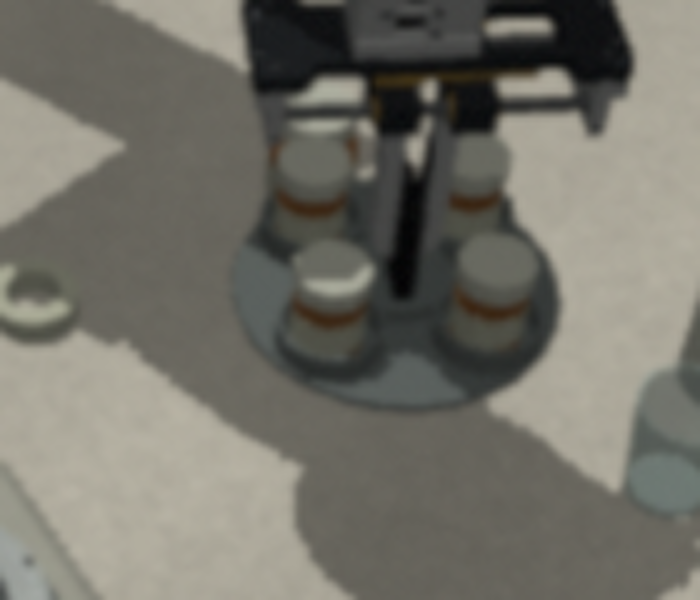

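The carrier is held level with four jars standing, and the load of 6.6 N matches. Carrying it to the socket.

Request:
servo_tool --dp '[[1,-8,0],[2,-16,0],[3,-25,0],[4,-32,0],[4.3,-35,0],[4.3,-35,0],[4.3,-35,0],[4.3,-35,0],[4,-32,0],[3,-25,0]]' --angular '[[0,0,1],[0,0,2],[0,0,3],[0,0,3.5],[0,0,3.5],[0,0,3.5],[0,0,3.5],[0,0,3],[0,0,2.5],[0,0,1.1]]' --jaw '[1,1,1,1,1,1,1,1,1,1]'

```text
clock: 38.22
eef_pos: [620.6, -57.0, 192.6]
eef_rot: [3.103, 1.57, 3.132]
wrist_force: [0.9, 0.3, -6.8]
finger_gap: 11.7
```

Request:
servo_tool --dp '[[2.2,-17,0],[1.3,-9,0],[0.6,-5,0],[0,0,0],[0,0,0],[0,0,0]]' --angular '[[0,0,0],[0,0,0],[0,0,0],[0,0,0],[0,0,0],[0,0,0]]' --jaw '[1,1,1,1,1,1]'

```text
clock: 38.98
eef_pos: [625.0, -85.7, 193.5]
eef_rot: [0.806, 1.571, 0.835]
wrist_force: [-0.4, 0.1, -6.0]
finger_gap: 12.0
```

```bash
python3 -c "
from h import *
st();snap('scene','s18');snap('top','t18');print(fitc('s18',625,-86,164.6,88,-1),fitc('t18',625,-86,164.6,88,-1))"
```

```text
t 38.98 p [625.  -85.7 193.5] fwd [ 0.  0. -1.] jawyaw 91.6 gap 12.0 F [-0.4  0.1 -6. ] M [ 0.09 -0.16  0.02] q1,q6 [-0.19 -1.79]
(array([627.6, -87.5]), np.float64(10.787495613098145)) (array([624.1, -81.2]), np.float64(5.004620552062988))
```

Request:
servo_tool --dp '[[0,0,-5],[0,0,-9],[0,0,-6],[0,0,-3],[0,0,-2],[0,0,-2],[0,0,-2],[0,0,0]]' --angular '[[0,0,0],[0,0,0],[0,0,0],[0,0,0],[0,0,0],[0,0,0],[0,0,0],[0,0,0]]' --jaw '[1,1,1,1,1,1,1,1]'

```text
clock: 40.08
eef_pos: [625.1, -86.2, 164.7]
eef_rot: [-0.174, 1.57, -0.146]
wrist_force: [-1.3, -0.0, -2.7]
finger_gap: 11.9
```

```bash
python3 -c "
from h import *
st()"
```

```text
t 40.08 p [625.1 -86.2 164.7] fwd [ 0. -0. -1.] jawyaw 91.6 gap 11.9 F [-1.3 -0.  -2.7] M [ 0.08  0.14 -0.04] q1,q6 [-0.2  -1.79]
```

Request:
servo_tool --dp '[[0,0,-3],[0,0,-3],[0,0,-3],[0,0,-3],[0,0,0]]' --angular '[[0,0,0],[0,0,0],[0,0,0],[0,0,0],[0,0,0]]' --jaw '[1,1,1,1,1]'

```text
clock: 40.7
eef_pos: [625.3, -86.2, 153.2]
eef_rot: [-0.223, 1.57, -0.195]
wrist_force: [-4.2, 0.5, 8.4]
finger_gap: 11.6
```

```bash
python3 -c "
from h import *
st()"
```

```text
t 40.7 p [625.3 -86.2 153.2] fwd [ 0.001 -0.    -1.   ] jawyaw 91.6 gap 11.6 F [-4.2  0.5  8.4] M [0.24 0.99 0.01] q1,q6 [-0.2  -1.79]
```

Request:
servo_tool --dp '[[0,0,-3],[0,0,-3],[0,0,-1],[0,0,0],[0,0,0]]' --angular '[[0,0,0],[0,0,0],[0,0,0],[0,0,0],[0,0,0]]' --jaw '[1,1,1,1,1]'

```text
clock: 41.32
eef_pos: [625.3, -86.2, 147.2]
eef_rot: [-0.243, 1.569, -0.215]
wrist_force: [-6.4, 0.6, 14.9]
finger_gap: 11.9
```

```bash
python3 -c "
from h import *
st()"
```

```text
t 41.33 p [625.3 -86.2 147.2] fwd [ 0.002 -0.    -1.   ] jawyaw 91.6 gap 11.9 F [-6.4  0.6 14.9] M [0.39 1.64 0.  ] q1,q6 [-0.19 -1.79]
```

The carrier's origin is at about 83.7 mm. The force agrees with the spring: 21.5 N total. Turning clockwise.

Request:
servo_tool --dp '[[0,0,0],[0,0,0],[0,0,0],[0,0,0],[0,0,0],[0,0,0],[0,0,0],[0,0,0]]' --angular '[[0,0,-3],[0,0,-5],[0,0,-6],[0,0,-6],[0,0,-6],[0,0,-6],[0,0,-6],[0,0,-6]]' --jaw '[1,1,1,1,1,1,1,1]'

```text
clock: 42.32
eef_pos: [626.2, -86.7, 147.7]
eef_rot: [0.406, 1.566, -0.337]
wrist_force: [-1.5, -2.1, 13.3]
finger_gap: 11.5
```

```bash
python3 -c "
from h import *
st()"
```

```text
t 42.33 p [626.2 -86.7 147.7] fwd [ 0.004 -0.002 -1.   ] jawyaw 47.4 gap 11.5 F [-1.5 -2.1 13.3] M [-0.35  0.39  0.15] q1,q6 [-0.2  -1.02]
```

Request:
servo_tool --dp '[[0,0,0],[0,0,0],[0,0,0],[0,0,0],[0,0,0],[0,0,0],[0,0,0],[0,0,0],[0,0,0]]' --angular '[[0,0,-6],[0,0,-6],[0,0,-6],[0,0,-6],[0,0,-6],[0,0,-6],[0,0,-6],[0,0,-3],[0,0,0]]' --jaw '[1,1,1,1,1,1,1,1,1]'

```text
clock: 43.45
eef_pos: [626.2, -86.8, 147.7]
eef_rot: [1.178, 1.566, -0.348]
wrist_force: [-1.2, -1.7, 14.7]
finger_gap: 11.6
```

```bash
python3 -c "
from h import *
st()"
```

```text
t 43.45 p [626.2 -86.8 147.7] fwd [ 0.004 -0.002 -1.   ] jawyaw 2.6 gap 11.6 F [-1.2 -1.7 14.7] M [-0.52  0.54  0.05] q1,q6 [-0.2  -0.24]
```

Request:
servo_tool --dp '[[0,0,0],[0,0,2],[0,0,2],[0,0,2],[0,0,1],[0,0,0],[0,0,0]]' --angular '[[0,0,-1],[0,0,0],[0,0,0],[0,0,0],[0,0,0],[0,0,0],[0,0,0]]' --jaw '[1,1,1,1,1,1,1]'

```text
clock: 44.32
eef_pos: [626.0, -86.8, 153.3]
eef_rot: [1.17, 1.567, -0.372]
wrist_force: [3.2, -3.9, 5.0]
finger_gap: 11.4
```

```bash
python3 -c "
from h import *
st()"
```

```text
t 44.33 p [626.  -86.8 153.3] fwd [ 0.003 -0.001 -1.   ] jawyaw 1.6 gap 11.4 F [ 3.2 -3.9  5. ] M [-0.82 -0.86  0.1 ] q1,q6 [-0.2  -0.22]
```

Z equals 89.9 and the force dropped below the spring load, so the flange is holding it. Releasing and rising.

Request:
servo_tool --dp '[[0,0,0],[0,0,0],[0,0,0],[0,0,0],[0,0,0],[0,0,10],[0,0,25],[0,0,35],[0,-20,20],[-10,-40,0]]' --angular '[[0,0,0],[0,0,0],[0,0,0],[0,0,0],[0,0,0],[0,0,0],[0,0,0],[0,0,0],[0,0,0],[0,0,0]]' --jaw '[0.5,0.2,-0.1,-0.3,-0.3,-0.3,-0.3,-0.3,-0.3,-0.3]'

```text
clock: 45.58
eef_pos: [615.8, -146.0, 245.2]
eef_rot: [1.292, 1.567, -0.249]
wrist_force: [1.3, 0.2, 0.0]
finger_gap: 61.0
```

Request:
servo_tool --dp '[[-10,-45,0],[-15,-45,0],[-15,-45,0],[0,0,0],[0,0,0],[0,0,0],[0,0,0],[0,0,0]]' --angular '[[0,0,0],[0,0,0],[0,0,0],[0,0,0],[0,0,0],[0,0,0],[0,0,0],[0,0,0]]' --jaw '[0.5,1,1,1,1,1,1,1]'

```text
clock: 46.58
eef_pos: [575.3, -280.6, 242.5]
eef_rot: [-0.298, 1.571, -1.84]
wrist_force: [0.3, -0.0, -0.3]
finger_gap: 0.5
```

```bash
python3 -c "
from h import *
st();snap('scene','s19');snap('top','t19');print(fitc('s19',626,-86,124,88,-1),fitc('t19',626,-84,124,88,-1))
for a in ((41,41),(41,-41),(-41,41),(-41,-41)): print([fitc(n,626+a[0],-85+a[1],180,20,1) for n in('s19','t19')])
a=cv2.resize(cv2.imread('pics/s19.png')[130:290,70:270],(500,400));b=cv2.resize(cv2.imread('pics/t19.png')[110:210,260:335],(300,400))
cv2.imwrite('pics/c19.png',np.hstack([a,b]))"
```

```text
t 46.58 p [ 575.3 -280.6  242.5] fwd [-0. -0. -1.] jawyaw 1.6 gap 0.5 F [ 0.3 -0.  -0.3] M [-0.05 -0.09 -0.03] q1,q6 [-0.51 -0.54]
(array([629.8, -87.5]), np.float64(10.306745529174805)) (array([628. , -75.1]), np.float64(12.152095794677734))
[(array([665., -46.]), np.float64(25.0)), (array([665., -42.]), np.float64(25.0))]
[(array([ 665., -128.]), np.float64(25.0)), (array([ 665.7, -123.8]), np.float64(24.88194465637207))]
[(array([583., -48.]), np.float64(25.0)), (array([581., -46.]), np.float64(25.0))]
[(array([ 592.9, -131.5]), np.float64(8.3156099319458)), (array([ 585.4, -126.9]), np.float64(24.06412124633789))]
```

View pics/c19.png

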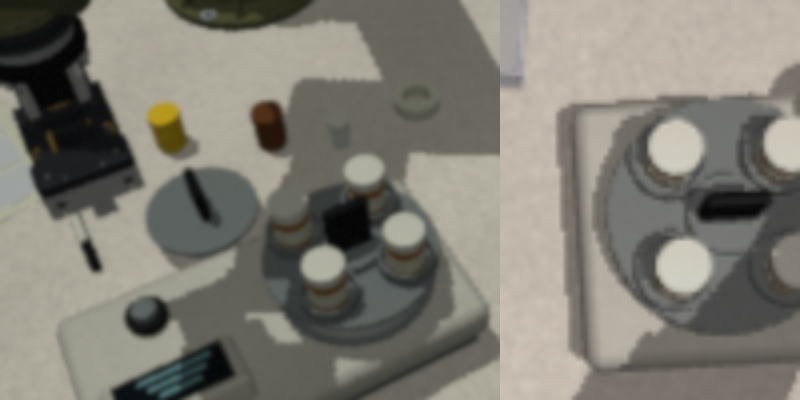

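All four jars stand in their cups on the locked carrier. The blade lies along the mixer's y (right half, 735,205), and the cover is upright at left (205,210). Now the start button at about (577, −286).

Request:
servo_tool --dp '[[2,-6,0],[0,0,-30],[0,0,-45],[0,0,-40],[0,0,-18],[0,0,-5],[0,0,0]]' --angular '[[0,0,0],[0,0,0],[0,0,0],[0,0,0],[0,0,0],[0,0,0],[0,0,0]]' --jaw '[1,1,1,1,1,1,1]'

```text
clock: 47.55
eef_pos: [577.6, -287.5, 105.7]
eef_rot: [1.014, 1.569, -0.529]
wrist_force: [-0.2, -0.0, 0.7]
finger_gap: 0.7
```

```bash
python3 -c "
from h import *
st();snap('scene','s20');crop('s20',70,180,150,260,6,'s20c')"
```

```text
t 47.55 p [ 577.6 -287.5  105.7] fwd [ 0.001 -0.001 -1.   ] jawyaw 1.6 gap 0.7 F [-0.2 -0.   0.7] M [-0.06 -0.08 -0.04] q1,q6 [-0.52 -0.55]
```

View pics/s20c.png

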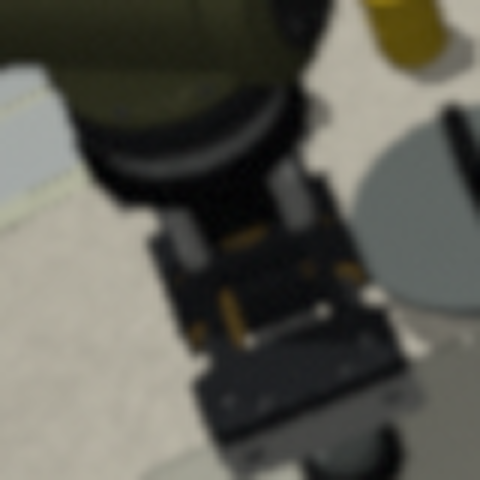

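Request:
servo_tool --dp '[[0,0,-5],[0,0,-3],[0,0,-3],[0,0,-2],[0,0,0]]' --angular '[[0,0,0],[0,0,0],[0,0,0],[0,0,0],[0,0,0]]' --jaw '[1,1,1,1,1]'

```text
clock: 48.22
eef_pos: [577.2, -287.2, 91.7]
eef_rot: [1.021, 1.57, -0.522]
wrist_force: [0.5, 0.9, 4.9]
finger_gap: 0.3
```

```bash
python3 -c "
from h import *
st()"
```

```text
t 48.23 p [ 577.2 -287.2   91.7] fwd [ 0. -0. -1.] jawyaw 1.6 gap 0.3 F [0.5 0.9 4.9] M [-0.01 -0.03  0.01] q1,q6 [-0.52 -0.55]
```

Pressed about 5.3 mm at 4.9 N. I push a little further to the stop, then release.

Request:
servo_tool --dp '[[0,0,-2],[0,0,0],[0,0,0]]' --angular '[[0,0,0],[0,0,0],[0,0,0]]' --jaw '[1,1,1]'

```text
clock: 48.6
eef_pos: [577.3, -287.3, 91.1]
eef_rot: [0.985, 1.57, -0.558]
wrist_force: [-4.8, 2.3, 15.8]
finger_gap: 0.4
```

Request:
servo_tool --dp '[[0,0,5],[0,0,20],[0,0,40],[0,0,40],[-30,0,30],[-40,0,0],[-40,0,0],[0,0,0]]' --angular '[[0,0,0],[0,0,0],[0,0,0],[0,0,0],[0,0,0],[0,0,0],[0,0,0],[0,0,0]]' --jaw '[1,1,1,1,1,1,1,1]'

```text
clock: 49.6
eef_pos: [465.5, -287.3, 225.9]
eef_rot: [0.793, 1.57, -0.752]
wrist_force: [0.3, 0.4, 0.0]
finger_gap: 0.2
```

```bash
python3 -c "
from h import *
st();snap('scene','s21');snap('top','t21')
cv2.imwrite('pics/s21b.png',cv2.resize(cv2.imread('pics/s21.png')[110:330,60:353],(800,600)))"
```

```text
t 49.6 p [ 465.5 -287.3  225.9] fwd [ 0.001 -0.001 -1.   ] jawyaw 1.5 gap 0.2 F [0.3 0.4 0. ] M [-0.04 -0.12 -0.02] q1,q6 [-0.62 -0.65]
```

View pics/s21b.png

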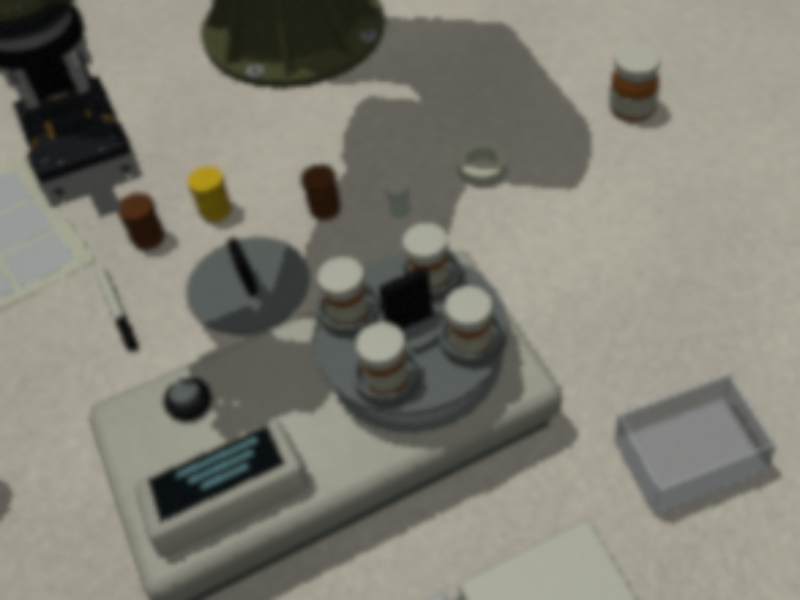

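The final view shows the carrier seated with four jars upright, the cover standing clear, the button free and the other things undisturbed. Handing in.

```bash
python3 -c "
from cell import *
print(sign_off())"
```

```text
the job is handed in; nothing more can be done
None
```

The job is done and handed in at about 50 s on the robot's clock; `sign_off()` gives no verdict.

**What I did**
- **Cover:** I pushed it down, turned it a quarter turn anticlockwise, lifted it off and stood it on the bench at about (430, −195).
- **Jars:** all four sample jars went into their own cups with the carrier still on the bench.
- **Carrier:** I carried it level to the mixer, pushed it to an origin height of about 83.7 mm and turned it 90° clockwise. It then rose into the notches.
- **Button:** I pressed start to its stop (tip at 91.1 mm, 15.8 N), then let go and moved the arm clear.

**Last checks**
- **Carrier height and angle:** its origin read about 89.9 mm (87.5 to 92.5 needed), at a quarter turn from the slots. The upward force was below the spring load, so the flange was holding it.
- **Last view:** four jars upright in their cups, the cover upright and clear of the mixer, the button clear of the gripper, and no bench item visibly moved. I judged the button's release and the undisturbed bench from the pictures, not from a reading.

**Disagreements**
- The two cameras differed by 2 to 5 mm in most position fits. I took averages and corrected them against the socket position found when gripping the cover.
- After locking, the top camera's fit of the carrier disc was about 12 mm off the scene camera's in y, and the disc was partly shadowed. Both cameras' jar fits agreed with the carrier being on the socket axis, except one scene fit of a shadowed jar.
- I noticed no knock to the carrier.

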